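# Change the die of a case press

## Robot

A 6-joint arm with a two-finger parallel gripper is mounted at the origin on a cart in front of the work surface, level with it; the furniture and walls round the work are solid. World frame = base frame: x ahead of the robot, y to its left, z up, the work surface at z = 0. Lengths are in m, angles in rad, forces in N, time in s.
With the tool pointing down it reaches from about 0.425 to 0.95 m from the base axis. Payload 3.5 kg.
Tool frame: the origin (TCP) lies between the finger pads; the fingertips stand 19 mm ahead of it and the grasp point (between the pads) is the TCP (ctrl.nose_length is the distance from the TCP to the fingertips, in m); z points along the fingers, y is the line along which they close (so a half turn about z gives the same grasp; the last joint's range is limited). The gripper opens to 85 mm and grips with 20 to 120 N. Pads are 22 mm wide; open, the fingers measure 114 mm over their backs; the gripper's body (76 mm by 85 mm) begins 54 mm behind the grasp point. The pads swing forward as they close: fully open they stand 13 mm farther back than shut.
Start: joints at [-1.309, 0.286, 1.577, -0, 1.279, -0.15], TCP at [0.27, -0.619, 0.222] pointing down, gripper open.
Joint ranges: [-2.77, 2.77], [-0.9, 2.22], [0.21, 2.48], [-1.53, 4.67], [0.24, 2.81], [-2.84, 2.84]. Speed limits (rad/s): [2.79, 2.79, 3.14, 3.14, 3.14, 3.14].

## Interface

Orientations are given as a unit quaternion [x, y, z, w].
In Python, from plant import ctrl gives the robot as it stands.
- The arm moves only by the tool apply_moves, never from a script. Its argument "series" is a list of rows, each a list of 6 numbers: the shift along the world's x, y, z scaled (see below), then the turn, a rotation vector about the world's x, y, z scaled (see below). A call has 1 to 20 rows; each row is the pose to reach, as a shift and turn from the pose commanded when the call began; what a row does not reach only later rows make up. The controller multiplies each number of a shift by 0.8 m and each number of a turn by 45 degrees. A row lasts 1/8 s, in which the tool goes at most 62.5 mm and 10.7 degrees, less where a joint would pass 70% of its speed; a pose out of reach is approached as far as the arm can. A call with a number of a shift or a turn outside -1 to 1 is refused whole. A call with a gripper value outside its range is refused whole. "jaw" is the opening, from 0 (shut) to 1 (fully open), set as the call begins (left out, the last holds). The fingers move at their own pace and stop on an object; "squeeze" is the grip in N (left out, the last holds). Time passes only in rows, so rows that repeat a pose let the fingers close. It gives the time, the measured TCP pose, the force, the opening and the grip force at its end, in the units of the state.
- ctrl.get_state(): the state, without advancing time (a new reading comes with each control period).
- ctrl.read_camera(name): name is "side" or "top"; returns the picture (480x640x3 uint8, red, green, blue); there is no depth.
- ctrl.get_calibration(name): a dict with "fx", "fy", "cx", "cy" (pixels), "xyz" and "orientation" of the camera in the world. Camera axes: x right, y up, looking along -z (the intrinsics and any distortion apply to the point x, -y, -z); pixel columns grow to the right and rows downward; lengths in m; the calibration is good to about 2 mm. A picture is of the moment at which its call begins. get_calibration takes no time and is no camera call.
- ctrl.sign_off(): hands the job in; it is judged then, once.
Trained networks look in the newest picture that a camera, given by its name, has taken for a name from the list of things; names that differ only in an ending like _2 or _b are one class to them, and where a whole thing is asked for, a point or a joint stands for the part that bears it (a point fixed in the world has none). Each returns a list of dicts, best first, with "p" (0 to 1); they miss things now and then, are a little off and sometimes report something else, mostly with a low value. They report only what shows in the picture. A call takes as long as a camera call. They do not tell look-alikes from the thing itself.
- ctrl.boxes_of(thing, camera): "xy" ([column, row] as shares, 0 to 1, of the picture: columns of its width, rows of its height, amid what is visible of it).
- ctrl.silhouettes(thing, camera): "pixels" (480x640 bool, what is visible of it) and "xy" ([column, row] as shares, 0 to 1, of the picture: columns of its width, rows of its height, amid what is visible of it).
The state is a dict: "time": time; "qpos": joint angles; "dq": joint speeds; "joint_efforts": joint torques, N m; "eef_pos": TCP position; "tcp_rot": TCP orientation; "contact_force": force on the tool from outside, world axes, zero at the start; "wrist_torque": the same for the moment, N m; "opening": opening from 0.0 (shut) to 1.0 (fully open); "finger_force": force on a finger pad.
Only numpy, scipy, OpenCV 4.12 (cv2) and the standard library are available. Lean on these libraries where they do the work, as an engineer would, in place of code of your own. Each camera call takes 0.05 s, during which the arm holds its last target. There are 200 camera calls.

## Task

Change the die on the case press: the wide die stands in the back pocket of the wooden tool tray, shut in by the two knobbed pushers. Clear both pushers upright onto the black side mat, park the narrow die from the press there too, press the wide die fully home onto the tapered spigot, and stand the narrow die upright in the pocket on the spot where the wide one stood. Then put each pusher back upright in the tray where it stood at first, and leave the loupe on the mat where it is.

Things in the scene. Friction and masses are not known exactly. Their poses are not given: they have to be found in the camera images.
- wide_die: white plastic press die, 44 mm across, 24 mm high, dished top, 0.09 kg; tapered bore in the underside (22 mm mouth, 18 mm deep). Origin: centre of underside, z up. Starts in the tray's back pocket. Grip across the diameter, one finger before it and one behind along the tray's length: the pocket walls leave no room left and right, and until both pushers are gone there is none in front.
- narrow_die: white plastic press die, 36 mm across, 24 mm high, ring groove in its top, 0.06 kg; same kind of bore. Origin: centre of the underside, z up. It starts seated loosely on the press spigot: lift it straight up at least 20 mm to clear the spigot.
- ball_pusher: hand pusher, 68 mm high, 0.11 kg: flat round aluminium foot 40 mm across, thin stem, black ball knob 29 mm across with its centre 53.5 mm above the underside. Origin: centre of the underside, z up. Grip the knob.
- drum_pusher: hand pusher, 64 mm high, 0.11 kg: flat round aluminium foot 40 mm across, thick stem, black straight-sided knob 22 mm across from 33 to 64 mm above the underside. Origin: centre of the underside, z up. Grip the knob. The pushers stand side by side in the tray's front bay, 50 mm apart; which one is on the left varies.
- tool_tray: fixed wooden tray, 168 x 136 mm, floor 4 mm and all walls 29 mm above the bench, walls 4 mm thick. Origin on the bench; x runs along the tray to its back (away from the robot), y to its left. The front bay spans x -66 to 6 and y -64 to 64 mm; the pushers stand in it at x = -24, y = +25 and -25 mm. Gauge blocks and putty beside the pocket stay there.
- tray_pocket (a point): a die's place: point on the floor of the tray's back pocket, at x = 32 mm, y = 0 of the tray and 4 mm above the bench, axes as the tray's. The pocket is 58 mm wide (29 mm to each side of the point), open to the front bay, its back wall 62 mm behind the point, its side walls reaching to 26 mm before it.
- press_anvil (a point): centre of the press's flat steel anvil shoulder (50 mm across, 30 mm above the bench), on the axis of the upright tapered spigot: 22 mm across at the shoulder, 19 mm at 12 mm up, then a conical nose to the tip, 10 mm across, 17 mm up. x points to the back of the press, z up.
- press: fixed grey case press; origin on the bench under the spigot axis, x to its back. Column 112 mm behind the spigot, head swung back, about 0.18 m high. The spigot is slotted, its four jaws springy: the wide die drops over it till about 2 mm above the shoulder, where the taper grips; pressed on the middle of its top with 10 to 20 N it meets the shoulder and friction holds it.
- side_mat: the side area: fixed black rubber mat, 250 mm along its x, 120 mm along its y, 4 mm thick. Origin: centre of its underside; x along its length, roughly away from the robot. The loupe stands at its far end, about 90 mm from the middle; the rest is free.
- loupe: black eye loupe, 38 mm across, 32 mm high, standing on the far end of the mat; not to be moved. Origin: centre of its underside.
There are look-alikes about, which are no part of the job. Leave any purple look-alike of the wide_die alone. What is shaped like the ball_pusher but pink is not meant.

How it is judged:
On the way, in this order (a step that is already met when the one before it is completed fails the run):
1. both pushers stand upright and let go on the side mat (x of ball_pusher in the frame of side_mat between -0.125 and 0.125 m and y of ball_pusher in the frame of side_mat between -0.06 and 0.06 m and x of drum_pusher in the frame of side_mat between -0.125 and 0.125 m and y of drum_pusher in the frame of side_mat between -0.06 and 0.06 m and height (world z) of each of ball_pusher, drum_pusher below 0.008 m and angle between each of ball_pusher, drum_pusher's own z axis and vertical below 0.15 rad and contact force between the fingers and ball_pusher below 0.1 N and contact force between the fingers and drum_pusher below 0.1 N), for 0.2 s.
2. the wide die is pressed fully home on the press spigot (horizontal distance between wide_die and press_anvil below 0.003 m and z of wide_die in the frame of press_anvil below 0.0012 m and angle between wide_die's own z axis and vertical below 0.06 rad), for 0.2 s.
At the end, for the whole second after the job is handed in: Wide die on the spigot: within 3 mm of its axis, level, underside within 1.2 mm of the shoulder. Narrow die upright on the pocket floor within 15 mm of its place. Each pusher upright within 12 mm of where it began, loupe within 15 mm. All released and at rest (all of step 2 and horizontal distance between narrow_die and tray_pocket below 0.015 m and z of narrow_die in the frame of tray_pocket below 0.004 m and angle between each of narrow_die, ball_pusher, drum_pusher's own z axis and vertical below 0.1 rad and distance of each of ball_pusher, drum_pusher from where it was at the start of the episode below 0.012 m and linear speed of each of wide_die, narrow_die, ball_pusher, drum_pusher below 0.01 m/s and distance of loupe from where it was at the start of the episode below 0.015 m); the robot touches nothing.
It fails at once if the loupe on the mat is shoved or knocked over (distance of loupe from where it was at the start of the episode above 0.02 m or angle between loupe's own z axis and vertical above 0.5 rad).
It also fails if it takes over 136 s, if anything falls off the work surface, if the arm or the gripper's body presses on something with over 40 N, if the wrist force passes 120 N, or if a joint passes its speed limit or range.

## Working session

There is one attempt and no reset: what is moved stays moved. The work goes in short steps, Python scripts to look and compute and a tool call to move; the robot and the scene stay as the last step left them, time stands still between calls to the robot, and variables do not carry over. Pictures are saved under pics/ and viewed, at most 14 in all, crops included, and the job is handed in when it is done.

Besides the shell and the picture viewer there is one more tool, called after ">>>" as name(argument=value, ...) on one line, values as JSON. apply_moves: Moves the arm, as the interface text tells. Shifts and turns lie within -1 to 1; 1 stands for 0.8 m of shift or 45 degrees of turn. Its arguments: {"type":"object","properties":{"series":{"type":"array"},"jaw":{"type":"number"},"squeeze":{"type":"number"}},"required":["series"]}

```bash
ls; mkdir -p pics
python3 - <<'E'
from plant import ctrl
import cv2,json
for c in("top","side"):
    im=ctrl.read_camera(c); cv2.imwrite(f"pics/{c}0.png",im[:,:,::-1]); print(c,ctrl.get_calibration(c))
    for t in("wide_die","narrow_die","ball_pusher","drum_pusher","tool_tray","press","side_mat","loupe"):
        print(t,[(round(d["p"],2),round(d["xy"][0]*640,1),round(d["xy"][1]*480,1)) for d in ctrl.boxes_of(t,c)][:4])
print(ctrl.get_state())
E
```

```text
pics
top {'fx': 443.0930786442587, 'fy': 443.0930786442587, 'cx': 322.66859132877846, 'cy': 234.80887110996017, 'xyz': array([0.5096072 , 0.01666662, 0.90840386]), 'orientation': array([ 0.02728476, -0.01982677, -0.7000247 ,  0.71332171])}
wide_die [(0.68, 196.3, 221.7), (0.57, 414.7, 312.8)]
narrow_die [(0.88, 431.7, 244.4)]
ball_pusher [(0.68, 257.4, 175.0), (0.65, 211.1, 252.6), (0.41, 187.9, 255.7)]
drum_pusher [(0.68, 186.3, 254.4), (0.44, 323.0, 241.0)]
tool_tray [(0.69, 198.6, 238.0)]
press [(0.96, 435.4, 198.6)]
side_mat [(0.87, 321.9, 241.3)]
loupe [(0.79, 336.2, 196.7)]
side {'fx': 437.7010048046504, 'fy': 437.7010048046504, 'cx': 321.6607729479341, 'cy': 237.92262146172556, 'xyz': array([ 0.52949581, -0.61011812,  0.61807367]), 'orientation': array([ 0.41189985, -0.00718424, -0.0234301 ,  0.91089952])}
wide_die [(0.59, 243.8, 333.0), (0.46, 328.2, 177.3)]
narrow_die [(0.88, 329.3, 333.6)]
ball_pusher [(0.91, 375.9, 205.6), (0.68, 308.2, 184.1)]
drum_pusher [(0.67, 302.0, 167.1)]
tool_tray [(0.56, 324.2, 187.0)]
press [(0.75, 385.2, 341.8)]
side_mat [(0.77, 321.6, 261.4), (0.53, 326.8, 335.6)]
loupe [(0.88, 370.7, 262.2)]
{'time': 0.9, 'qpos': array([-1.30901545e+00,  2.86277086e-01,  1.57667292e+00, -3.37664985e-06,
        1.27855742e+00, -1.49993555e-01]), 'dq': array([2.94980645e-04, 1.28653530e-03, 1.42079157e-03, 1.78703907e-03,
       5.64029949e-05, 1.92850565e-04]), 'joint_efforts': array([-7.79624279e-04, -4.05957735e+01, -2.92945486e+01, -1.32424875e-04,
        5.07531386e-04,  4.12796837e-06]), 'eef_pos': array([ 0.27019202, -0.61857365,  0.22245484]), 'tcp_rot': array([9.78879891e-01, 2.04436194e-01, 7.66216955e-07, 4.26349562e-05]), 'contact_force': array([ 0.20519262, -0.26484108, -0.18451867]), 'wrist_torque': array([ 0.00290805,  0.0152321 , -0.00773862]), 'finger_force': 0.0, 'opening': 1.002677541305139}
```

View pics/top0.png

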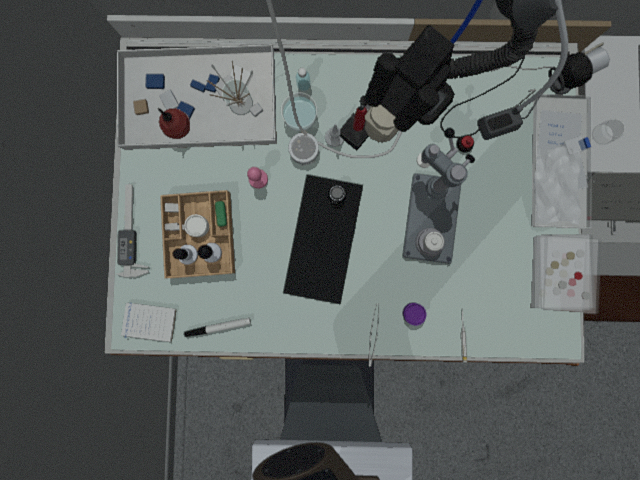

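View pics/side0.png

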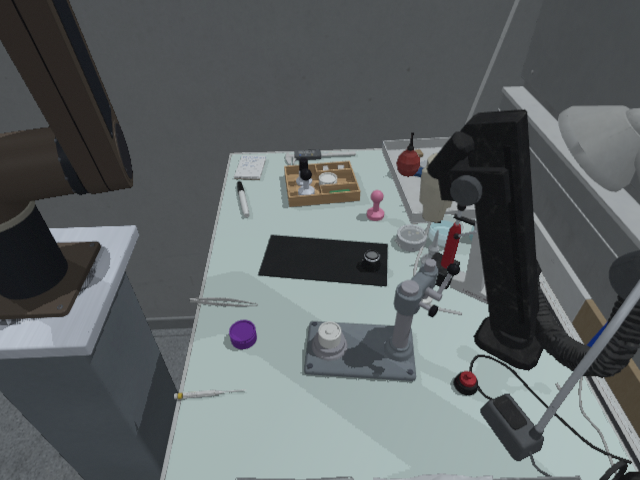

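Top view: tray at (198,236) with the wide die at (196,222) and the pushers at (184,254) and (209,252). The mat is at (323,240) with the loupe at (336,195). The narrow die is on the press at (432,243). The pink pusher (257,177) and purple die (414,313) are decoys. In the side view the narrow die is at (329,333) and the pushers at about (304,165) and (306,180).

```bash
cat > h.py <<'E'
from plant import ctrl
import numpy as np,cv2
from scipy.spatial.transform import Rotation as R
def cal(c):
    k=ctrl.get_calibration(c);return k,R.from_quat(k["orientation"]).as_matrix()
def ray(c,u,v):
    k,M=cal(c);return np.array(k["xyz"]),M@np.array([(u-k["cx"])/k["fx"],-(v-k["cy"])/k["fy"],-1.])
def at(c,u,v,z):
    o,d=ray(c,u,v);return (o+d*(z-o[2])/d[2])[:2]
def proj(c,P):
    k,M=cal(c);p=(np.atleast_2d(P)-k["xyz"])@M
    return np.c_[k["cx"]+k["fx"]*p[:,0]/-p[:,2],k["cy"]+k["fy"]*p[:,1]/p[:,2]]
def crop(c,im,x,y,w,h,s): return cv2.resize(im[y:y+h,x:x+w],None,fx=s,fy=s,interpolation=cv2.INTER_CUBIC)
E
python3 - <<'E'
from h import *
t=cv2.imread("pics/top0.png");s=cv2.imread("pics/side0.png")
a=crop(0,t,155,185,85,100,4);b=crop(0,s,280,150,85,60,4)
c=crop(0,t,398,170,65,100,4);d=crop(0,s,300,310,85,75,4)
W=np.zeros((600,800,3),np.uint8)
b=crop(0,s,280,150,85,60,4)
W[:400,:340]=a;W[:240,345:685]=b;W[245:545,345:685]=d
cv2.imwrite("pics/c1.png",W)
ctrl.read_camera("top")
for n in("wide_die","narrow_die","loupe","ball_pusher","drum_pusher","side_mat","tool_tray","press"):
  for q in ctrl.silhouettes(n,"top")[:3]:
    m=q["pixels"];r=cv2.minAreaRect(np.argwhere(m)[:,::-1].astype(np.float32));bx=cv2.boxPoints(r)
    z={"side_mat":.004,"tool_tray":.029,"press":.02}.get(n)
    print(n,round(q["p"],2),m.sum(),np.round(r[0],1),np.round(r[1],1),[np.round(at("top",*p,z),4).tolist() for p in bx] if z else "")
ctrl.read_camera("side")
for n in("wide_die","narrow_die","loupe","ball_pusher","drum_pusher"):
  for q in ctrl.silhouettes(n,"side")[:3]:
    m=q["pixels"];ys,xs=np.where(m);print("side",n,round(q["p"],2),m.sum(),xs.min(),xs.max(),ys.min(),ys.max())
E
```

```text
wide_die 0.68 432 [413.5 313. ] [22. 23.] 
wide_die 0.6 454 [196. 225.] [22. 24.] 
narrow_die 0.62 292 [432.4 240.8] [17.  19.7] 
loupe 0.62 287 [337. 195.] [18. 18.] 
loupe 0.4 4786 [196.7 233.4] [84.4 71.2] 
ball_pusher 0.82 348 [209.5 252. ] [18. 23.] 
ball_pusher 0.59 367 [256.5 176.5] [21. 21.] 
drum_pusher 0.91 334 [184.5 254. ] [18. 23.] 
side_mat 0.83 6850 [323.  238.4] [ 59.2 122.1] [[0.4509, 0.1068], [0.6976, 0.0641], [0.6758, -0.056], [0.4302, -0.0114]]
tool_tray 0.8 4853 [197.  233.7] [84.6 72.4] [[0.6452, 0.3581], [0.6562, 0.2129], [0.4876, 0.1976], [0.4766, 0.341]]
tool_tray 0.19 384 [209.  251.5] [19. 24.] [[0.5492, 0.2766], [0.5501, 0.2287], [0.5124, 0.2274], [0.5114, 0.2752]]
press 0.88 5013 [436.7 194.5] [ 56.1 135.7] [[0.5315, -0.1183], [0.8027, -0.1754], [0.7794, -0.2866], [0.5096, -0.2275]]
press 0.37 423 [196.3 224.8] [22.6 21.9] [[0.5844, 0.314], [0.6164, 0.2839], [0.5845, 0.2502], [0.5526, 0.2804]]
side wide_die 0.68 191 319 337 173 184
side wide_die 0.57 665 229 256 319 348
side narrow_die 0.82 530 317 340 321 347
side loupe 0.8 342 362 380 249 271
side ball_pusher 0.7 314 298 314 168 195
side ball_pusher 0.62 310 367 382 191 219
side ball_pusher 0.55 200 319 336 171 183
side drum_pusher 0.71 161 296 311 158 185
side drum_pusher 0.7 2323 284 359 161 206
```

View pics/c1.png

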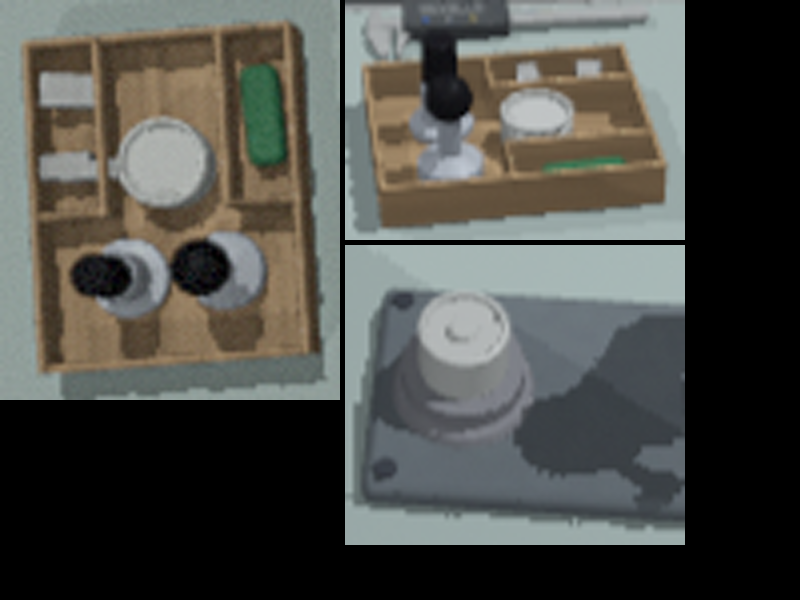

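```bash
cat > m.py <<'E'
from h import *
from scipy.optimize import least_squares
def fitrect(obs,hx,hy,z,x0):
    # obs: list of (cam,u,v,sx,sy)
    def f(p,full=False):
        c,s=np.cos(p[2]),np.sin(p[2]);r=[]
        for cam,u,v,sx,sy in obs:
            a,b=sx*hx,sy*hy
            r+=list(proj(cam,[p[0]+c*a-s*b,p[1]+s*a+c*b,z])[0]-[u,v])
        return np.array(r)
    o=least_squares(f,x0,loss="soft_l1");return o.x,f(o.x)
th=np.linspace(0,2*np.pi,60)
def bbox(cam,x,y,prof):
    P=np.concatenate([np.c_[x+r*np.cos(th),y+r*np.sin(th),0*th+z] for r,z in prof]);q=proj(cam,P)
    return np.r_[q.min(0),q.max(0)]
def fitround(obs,prof,x0):
    o=least_squares(lambda p:np.concatenate([bbox(c,p[0],p[1],prof)-b for c,b in obs]),x0,loss="soft_l1")
    return o.x,o.fun
def mbox(m): ys,xs=np.where(m);return np.array([xs.min()-.5,ys.min()-.5,xs.max()+.5,ys.max()+.5])
def cyl(r,z0,z1): return [(r,z0),(r,z1)]
ball=lambda z:[(20,0),(20,5)]+[(14.5*np.cos(a),53.5+14.5*np.sin(a)) for a in np.linspace(-1.5,1.5,9)]
drum=[(20,0),(20,5),(11,33),(11,64)]
def mm(p,z0): return [(r/1e3,z/1e3+z0) for r,z in p]
PROF={"wide":lambda z:mm(cyl(22,0,24),z),"narrow":lambda z:mm(cyl(18,0,24),z),"ball":lambda z:mm(ball(0),z),"drum":lambda z:mm(drum,z),"loupe":lambda z:mm(cyl(19,0,32),z)}
def best(n,cam,near,px=15):
    for q in ctrl.silhouettes(n,cam):
        b=mbox(q["pixels"])
        c=(b[:2]+b[2:])/2
        if np.hypot(*(c-near))<px: return b
E
python3 - <<'E'
from m import *
T=lambda x,y:(155+x/4-.4,185+y/4-.4)
S=lambda x,y:(280+(x-345)/4-.4,150+y/4-.4)
to=[("top",*T(22,44),1,1),("top",*T(294,25),1,-1),("top",*T(318,352),-1,-1),("top",*T(43,372),-1,1)]
so=[("side",*S(362,66),-1,1),("side",*S(624,47),1,1),("side",*S(664,162),1,-1),("side",*S(381,194),-1,-1)]
for o in(to,so,to+so):
    p,r=fitrect(o,.084,.068,.029,[.565,.277,.08]);print(p.round(4),r.round(1))
    c,s=np.cos(p[2]),np.sin(p[2])
    for n,(a,b) in dict(pocket=(.032,0),L=(-.024,.025),Rr=(-.024,-.025)).items(): print(n,(p[:2]+[c*a-s*b,s*a+c*b]).round(4))
ctrl.read_camera("top");ctrl.read_camera("side")
L=[("wide_die","wide",.004,(196,224),(328,178)),("narrow_die","narrow",.0305,(432,241),(329,334)),("loupe","loupe",.004,(337,195),(371,260)),("ball_pusher","ball",.004,(209,252),(306,181)),("drum_pusher","drum",.004,(184,254),(303,171))]
for n,k,z,a,b in L:
    t,s=best(n,"top",a),best(n,"side",b)
    for o in([("top",t)],[("side",s)],[("top",t),("side",s)]):
        if any(x[1] is None for x in o): print(n,"none");continue
        x,r=fitround(o,PROF[k](z),at(o[0][0],*(a if o[0][0]=="top" else b),.02));print(n,x.round(4),r.round(1))
im=ctrl.read_camera("top")
m=(im.max(2)<35).astype(np.uint8);m[:170]=0;m[310:]=0;m[:,:280]=0;m[:,370:]=0
m=cv2.morphologyEx(m,cv2.MORPH_CLOSE,np.ones((5,5)));cs=max(cv2.findContours(m,0,1)[0],key=cv2.contourArea)
r=cv2.minAreaRect(cs);print(r,[at("top",*q,.004).round(4).tolist() for q in cv2.boxPoints(r)],at("top",*r[0],.004))
E
```

```text
[0.5655 0.2775 0.1025] [ 0.4 -0.5 -0.2 -1.4 -0.3  0.5  0.1  1.2]
pocket [0.5973 0.2807]
L [0.5391 0.2999]
Rr [0.5442 0.2501]
[0.5661 0.277  0.0966] [-0.4 -0.1 -0.1 -0.8  1.2  1.1 -0.4 -0.3]
pocket [0.598  0.2801]
L [0.5398 0.2996]
Rr [0.5446 0.2498]
[0.5658 0.2774 0.1008] [ 0.5 -0.7 -0.1 -1.6 -0.4  0.4  0.1  1.  -0.6 -0.1 -0.3 -0.9  1.1  0.9
 -0.4 -0.4]
pocket [0.5977 0.2806]
L [0.5394 0.2999]
Rr [0.5445 0.2501]
wide_die [0.584  0.2834] [-1.   0.2  1.1 -0.2]
wide_die [0.5844 0.2983] [ 0.  -4.  -0.   2.1]
wide_die [0.5838 0.284 ] [-1.3  0.3  0.8 -0.1  0.  -0.8  0.2  5.5]
narrow_die [ 0.5579 -0.1879] [-0.7 -0.5  0.7  0.5]
narrow_die [ 0.5573 -0.1884] [ 0.6 -0.4 -0.6  0.4]
narrow_die [ 0.5576 -0.1882] [-0.6 -0.3  0.8  0.7  0.7 -0.5 -0.4  0.3]
loupe [ 6.516e-01 -4.000e-04] [-0.1 -1.   0.1  1.1]
loupe [ 0.6505 -0.0018] [-1.4 -2.   1.3  1.3]
loupe [ 6.512e-01 -6.000e-04] [-0.  -0.8  0.1  1.3 -1.1 -2.5  1.5  0.8]
ball_pusher [0.5303 0.2531] [-0.8 -0.3  0.9  0.3]
ball_pusher [0.5315 0.2612] [-0.3 -1.6  0.3  1.3]
ball_pusher [0.5308 0.2542] [-1.4 -0.6  0.4  0.1 -0.6  0.   0.1  3. ]
drum_pusher [0.5243 0.3029] [-0.5 -0.8  0.6  0.8]
drum_pusher [0.52   0.3028] [-3.  -2.8  3.1  1.5]
drum_pusher [0.524  0.3028] [-0.5 -0.7  0.6  1.  -1.4 -2.9  4.7  1.4]
((322.9189453125, 238.84535217285156), (56.87915802001953, 120.24788665771484), 11.0035400390625) [[0.4512, 0.104], [0.6943, 0.0626], [0.6736, -0.0529], [0.4316, -0.0097]] [0.5616142  0.02611914]
```

Run:
```python
from m import *
T=lambda x,y:(155+x/4-.4,185+y/4-.4)
S=lambda x,y:(280+(x-345)/4-.4,150+y/4-.4)
for n,c,q,z in[("wide top","top",T(166,162),.028),("wide top","side",S(537,110),.028),("ball","top",T(200,267),.0575),("ball","side",S(448,98),.0575),("drumtop","top",T(92,275),.06),("drum foot r","top",T(170,280),.009),("ball foot r","top",T(266,268),.009),("ball foot","side",S(450,164),.009),("drum top","side",S(440,40),.066)]:
    print(n,c,at(c,*q,z).round(4))
# model overlay
im=cv2.imread("pics/top0.png");si=cv2.imread("pics/side0.png")
yaw=.10;o=np.array([.5519,.2760]);c,s=np.cos(yaw),np.sin(yaw)
W=lambda a,b:o+[c*a-s*b,s*a+c*b]
K=8
def ov(cam,img,x,y,w,h):
    a=crop(0,img,x,y,w,h,K)
    def ring(p,r,z,col):
        q=proj(cam,np.c_[p[0]+r*np.cos(th),p[1]+r*np.sin(th),0*th+z]);pl(q,col)
    def pl(q,col): cv2.polylines(a,[np.round(((q-[x,y])+.5)*K).astype(int)],True,col,1)
    pl(proj(cam,[[*W(i*.084+.014,j*.068),.029] for i,j in((1,1),(1,-1),(-1,-1),(-1,1))]),(255,0,0))
    ring(W(.032,0),.022,.028,(0,0,255));ring(W(-.024,.025),.02,.008,(0,255,0));ring(W(-.024,-.025),.02,.008,(0,255,0))
    ring(W(-.024,.025),.011,.068,(0,255,255));ring(W(-.024,-.025),.0145,.0575,(0,255,255))
    return a
A=ov("top",im,158,212,80,70);B=ov("side",si,282,152,80,50)
cv2.imwrite("pics/ov.png",cv2.resize(np.vstack([A,B]),None,fx=.62,fy=.62,interpolation=cv2.INTER_AREA))
```

```text
wide top top [0.5831 0.28  ]
wide top side [0.5836 0.2819]
ball top [0.5302 0.2528]
ball side [0.53   0.2529]
drumtop top [0.5253 0.304 ]
drum foot r top [0.5245 0.2814]
ball foot r top [0.5315 0.2326]
ball foot side [0.5298 0.2555]
drum top side [0.5265 0.3032]
```

View pics/ov.png

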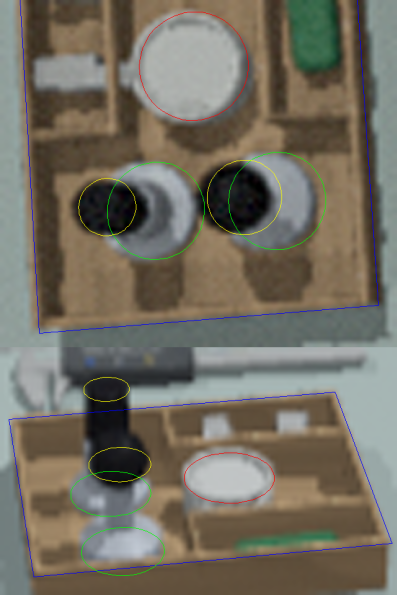

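The overlay fits the tray. The objects sit about 2–3 mm further in +y than the tray model, so I use ball at (0.530,0.252), drum at (0.525,0.302) and wide die at (0.584,0.281). The ball pusher is on the right. Moving now.

>>> apply_moves(series=[[0.225, 0.524, 0.02, 0, 0, 1], [0.225, 0.524, 0.02, 0, 0, 1], [0.225, 0.524, 0.02, 0, 0, 1], [0.225, 0.524, 0.02, 0, 0, 1], [0.225, 0.524, 0.02, 0, 0, 1], [0.225, 0.524, 0.02, 0, 0, 1], [0.225, 0.524, 0.02, 0, 0, 1], [0.225, 0.524, 0.02, 0, 0, 1], [0.225, 0.524, 0.02, 0, 0, 1]], jaw=1)

```text
time: 3.42
eef_pos: [0.4506, -0.1982, 0.2388]
tcp_rot: [0.825, 0.565, 0.0, 0.0]
contact_force: [0.1, -0.0, -0.6]
opening: 0.999
finger_force: 0.0
```

```bash
python3 -c "
from h import *
s=ctrl.get_state();print(ctrl.nose_length,s['time'],s['eef_pos'],R.from_quat(s['tcp_rot']).as_matrix()[:,1],s['qpos'])"
```

```text
0.019 3.425 [ 0.4506403  -0.19821021  0.23876535] [ 9.32125972e-01 -3.62133420e-01  7.47476779e-04] [-6.20699186e-01 -1.39331979e-01  1.99753898e+00 -1.78641099e-04
  1.28257041e+00 -2.50092584e-01]
```

>>> apply_moves(series=[[0.099, 0.563, -0.11, 0, 0, 0.6], [0.099, 0.563, -0.11, 0, 0, 0.6], [0.099, 0.563, -0.11, 0, 0, 0.6], [0.099, 0.563, -0.11, 0, 0, 0.6], [0.099, 0.563, -0.11, 0, 0, 0.6], [0.099, 0.563, -0.11, 0, 0, 0.6], [0.099, 0.563, -0.11, 0, 0, 0.6], [0.099, 0.563, -0.11, 0, 0, 0.6], [0.099, 0.563, -0.11, 0, 0, 0.6], [0.099, 0.563, -0.11, 0, 0, 0.6]])

```text
time: 4.68
eef_pos: [0.5298, 0.2495, 0.1503]
tcp_rot: [0.672, 0.74, -0.0, 0.0]
contact_force: [-0.3, 0.3, -0.1]
opening: 0.999
finger_force: 0.0
```

```bash
cat > st.py <<'E'
from h import *
s=ctrl.get_state();y=R.from_quat(s['tcp_rot']).as_matrix()[:,1];print(round(s['time'],2),s['eef_pos'].round(4),'yaw',np.degrees(np.arctan2(y[1],y[0])).round(2),s['qpos'].round(2))
E
python3 st.py
python3 - <<'E'
from h import *
t=ctrl.read_camera("top");s=ctrl.read_camera("side")
A=crop(0,t,140,180,110,110,5)[:,:,::-1];B=crop(0,s,260,110,110,100,4)[:,:,::-1]
W=np.zeros((550,800,3),np.uint8);W[:,:440]=cv2.resize(A,(440,550))[:,:440];W[:400,440:]=cv2.resize(B,(360,400));cv2.imwrite("pics/a.png",W)
E
```

```text
4.67 [0.5298 0.2495 0.1503] yaw 5.52 [ 0.27  0.16  1.86 -0.    1.12  0.17]
```

View pics/a.png

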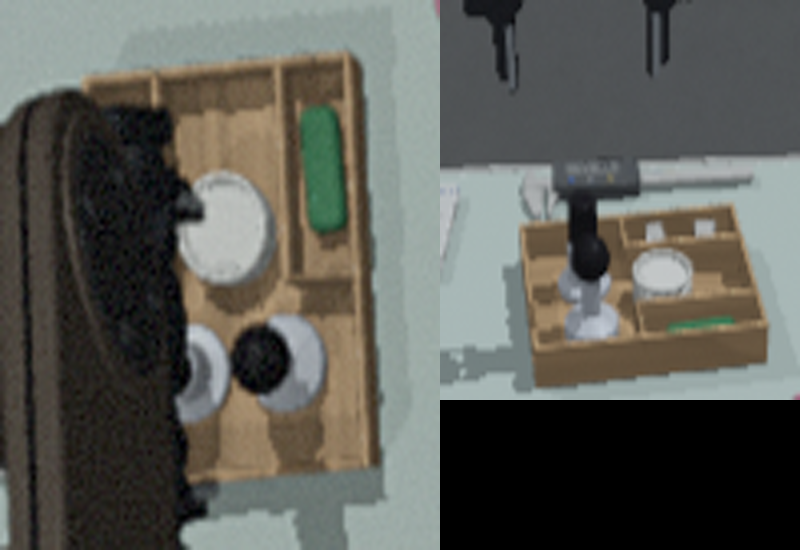

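The side crop shows the fingers in front of and behind the ball knob, with the scene untouched.

>>> apply_moves(series=[[0, 0.001, -0.04, 0, 0, 0], [0, 0.001, -0.08, 0, 0, 0], [0, 0.001, -0.1, 0, 0, 0], [0, 0.001, -0.119, 0, 0, 0], [0, 0.001, -0.119, 0, 0, 0], [0, 0.001, -0.119, 0, 0, 0]])

```text
time: 5.52
eef_pos: [0.5302, 0.2521, 0.0563]
tcp_rot: [0.672, 0.741, 0.001, 0.001]
contact_force: [0.2, 0.0, 0.3]
opening: 0.996
finger_force: 0.0
```

>>> apply_moves(series=[[0, 0, 0, 0, 0, 0], [0, 0, 0, 0, 0, 0], [0, 0, 0, 0, 0, 0], [0, 0, 0, 0, 0, 0], [0, 0, 0, 0, 0, 0], [0, 0, 0, 0, 0, 0]], jaw=0, squeeze=40)

```text
time: 6.28
eef_pos: [0.5363, 0.2536, 0.0626]
tcp_rot: [0.672, 0.741, 0.007, 0.005]
contact_force: [2.0, -0.1, 16.9]
opening: -0.001
finger_force: 8.6
```

```bash
python3 st.py
```

```text
6.28 [0.5363 0.2536 0.0626] yaw 5.6 [ 0.27  0.28  1.9  -0.    0.94  0.17]
```

Run:
```python
from h import *
t=ctrl.read_camera("top");s=ctrl.read_camera("side")
A=crop(0,t,160,200,80,90,5)[:,:,::-1];B=crop(0,s,275,130,90,75,4)[:,:,::-1]
W=np.zeros((450,760,3),np.uint8);W[:,:400]=A;W[:300,400:]=B;cv2.imwrite("pics/b.png",W)
```

```text
(no output)
```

View pics/b.png

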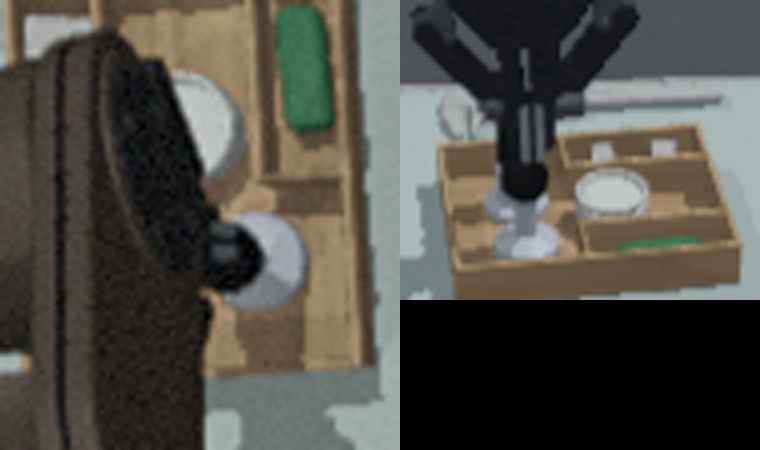

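The view shows the jaws shut on or above the ball, with the ball at side px (306,174). It slipped out, so I check the geometry of the fingertips.

Run:
```python
from h import *
e=ctrl.get_state()["eef_pos"]
for n,P in[("tcp",e),("tip",e-[0,0,.019]),("tip+25",e+[0,0,.01]),("ball0",[.530,.252,.0575]),("balltop",[.530,.252,.072])]:
    print(n,[proj(c,P)[0].round(1) for c in("top","side")])
t=ctrl.read_camera("top");s=ctrl.read_camera("side")
A=crop(0,t,188,230,40,40,9)[:,:,::-1];B=crop(0,s,288,145,40,50,9)[:,:,::-1]
W=np.zeros((450,720,3),np.float32);W[:360,:360]=A;W[:,360:]=B;W=255*(W/255)**.5;cv2.imwrite("pics/b2.png",W)
```

```text
tcp [array([203.6, 248.1]), array([308., 172.])]
tip [array([206.3, 248.4]), array([308.2, 178.8])]
tip+25 [array([202.1, 247.9]), array([307.9, 168.3])]
ball0 [array([205. , 251.5]), array([305.3, 174.3])]
balltop [array([202.9, 251.2]), array([305.1, 169. ])][ WARN:0@1.642] global loadsave.cpp:1063 imwrite_ Unsupported depth image for selected encoder is fallbacked to CV_8U.
```

View pics/b2.png

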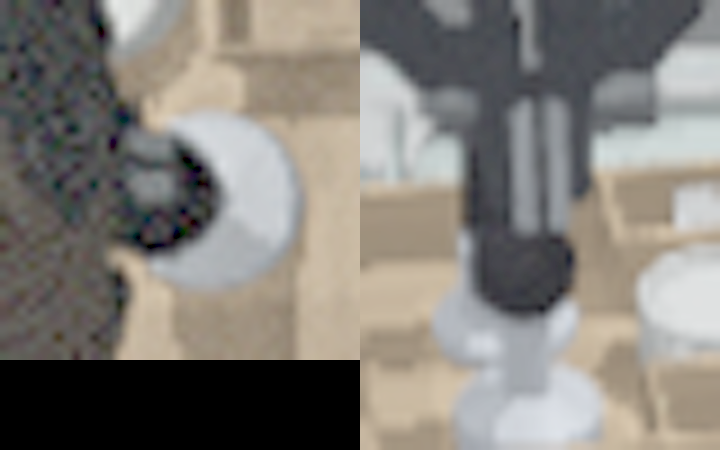

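>>> apply_moves(series=[[0, 0, 0.02, 0, 0, 0], [0, 0, 0.04, 0, 0, 0], [0, 0, 0.08, 0, 0, 0], [0, 0, 0.08, 0, 0, 0]])

```text
time: 6.98
eef_pos: [0.531, 0.2524, 0.1221]
tcp_rot: [0.672, 0.741, 0.002, 0.001]
contact_force: [0.1, -0.4, 0.3]
opening: -0.001
finger_force: 0.0
```

```bash
python3 st.py
python3 - <<'E'
from h import *
e=ctrl.get_state()["eef_pos"]
for n,P in[("tcp",e),("tip",e-[0,0,.019]),("tipface",e-[0,0.011,.019]),("ball0",[.530,.252,.0575])]:
    print(n,[proj(c,P)[0].round(1) for c in("top","side")])
t=ctrl.read_camera("top");s=ctrl.read_camera("side")
A=crop(0,t,180,225,50,50,8)[:,:,::-1];B=crop(0,s,282,125,50,70,8)[:,:,::-1]
W=np.zeros((560,800,3),np.float32);W[:400,:400]=A;W[:,400:]=B;W=(255*(W/255).clip(0,1)**.5).astype(np.uint8);cv2.imwrite("pics/b3.png",W)
E
```

```text
6.97 [0.531  0.2524 0.1221] yaw 5.6 [0.27 0.2  1.88 0.   1.06 0.17]
tcp [array([194.9, 249.9]), array([304.9, 149.6])]
tip [array([198. , 250.2]), array([305.1, 157.1])]
tipface [array([204. , 250.3]), array([305.2, 159.7])]
ball0 [array([205. , 251.5]), array([305.3, 174.3])]
```

View pics/b3.png

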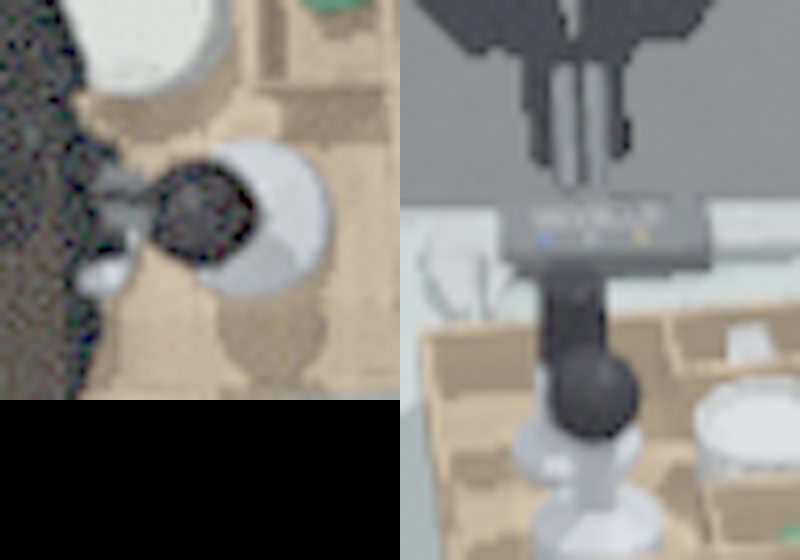

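Run:
```python
from h import *
def tri(a,b):
    o1,d1=ray("top",*a);o2,d2=ray("side",*b);A=np.c_[d1,-d2];t=np.linalg.lstsq(A,o2-o1,rcond=None)[0]
    return ((o1+d1*t[0]+o2+d2*t[1])/2).round(4),np.linalg.norm(o1+d1*t[0]-o2-d2*t[1]).round(4)
print("tip",tri((198.5,250),(305.1,148.7)))
print("ball",tri((205.8,251.5),(306.3,174)))
print(R.from_quat(ctrl.get_state()['tcp_rot']).as_matrix().round(3))
```

```text
tip (array([0.5311, 0.2438, 0.1293]), np.float64(0.0009))
ball (array([0.5311, 0.25  , 0.0595]), np.float64(0.0023))
[[-0.098  0.995 -0.001]
 [ 0.995  0.098 -0.   ]
 [-0.    -0.001 -1.   ]]
```

>>> apply_moves(series=[[0, -0.15, 0.05, 0, 0, 0], [0, -0.15, 0.05, 0, 0, 0], [0, -0.15, 0.05, 0, 0, 0], [0, -0.15, 0.05, 0, 0, 0]])

```text
time: 7.58
eef_pos: [0.5284, 0.1318, 0.1577]
tcp_rot: [0.672, 0.74, -0.001, -0.001]
contact_force: [0.6, 0.8, -0.4]
opening: -0.002
finger_force: 0.0
```

```bash
python3 st.py
python3 - <<'E'
from h import *
e=ctrl.get_state()["eef_pos"]
for n,P in[("tcp",e),("tip",e-[0,0,.019]),("tipface",e-[0,0.011,.019])]:
    print(n,[proj(c,P)[0].round(1) for c in("top","side")])
t=ctrl.read_camera("top");s=ctrl.read_camera("side")
a=proj("top",e)[0].astype(int)-25;b=proj("side",e)[0].astype(int)-[25,40];print(a,b)
A=crop(0,t,*a,50,50,8)[:,:,::-1];B=crop(0,s,*b,50,70,8)[:,:,::-1]
W=np.zeros((560,800,3),np.float32);W[:400,:400]=A;W[:,400:]=B;W=(255*(W/255).clip(0,1)**.5).astype(np.uint8);cv2.imwrite("pics/b4.png",W)
E
```

```text
7.58 [0.5284 0.1318 0.1577] yaw 5.54 [ 0.06  0.07  1.95  0.    1.13 -0.04]
tcp [array([259.4, 252. ]), array([304.2, 164.8])]
tip [array([261.1, 252.3]), array([304.6, 173. ])]
tipface [array([267.4, 252.4]), array([304.7, 176.1])]
[234 226] [279 124]
```

View pics/b4.png

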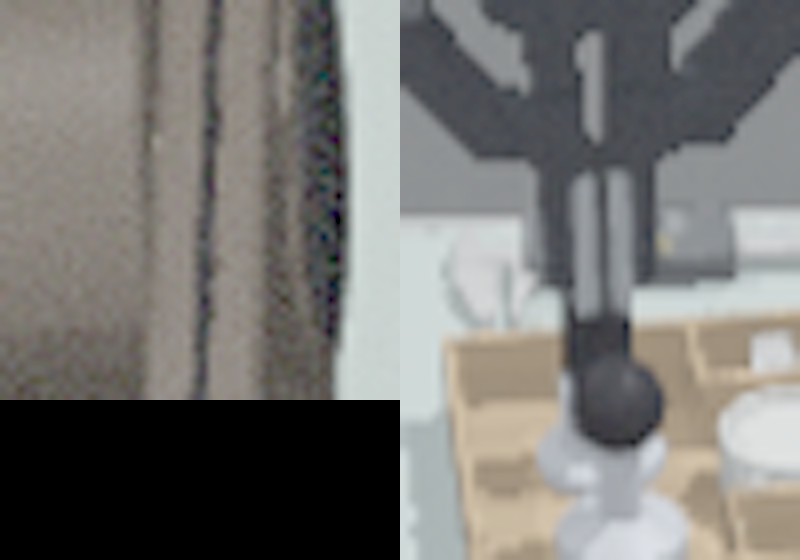

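The fingertips appear about 8 mm above the reported TCP instead of 19 mm below it. That explains the slip. I'll check by touching the bare mat with the jaws shut.

>>> apply_moves(series=[[0.02, -0.127, 0, 0, 0, 0], [0.02, -0.127, 0, 0, 0, 0], [0.02, -0.127, -0.06, 0, 0, 0], [0.02, -0.127, -0.12, 0, 0, 0], [0.02, -0.127, -0.16, 0, 0, 0], [0.02, -0.127, -0.18, 0, 0, 0], [0.02, -0.127, -0.18, 0, 0, 0], [0.02, -0.127, -0.18, 0, 0, 0]], squeeze=20)

```text
time: 8.68
eef_pos: [0.5467, 0.0305, 0.0166]
tcp_rot: [0.671, 0.741, 0.001, 0.001]
contact_force: [0.0, -0.3, 0.2]
opening: -0.0
finger_force: 0.0
```

>>> apply_moves(series=[[0, 0, -0.0025, 0, 0, 0], [0, 0, -0.005, 0, 0, 0], [0, 0, -0.0075, 0, 0, 0], [0, 0, -0.01, 0, 0, 0], [0, 0, -0.01, 0, 0, 0]])

```text
time: 9.3
eef_pos: [0.5452, 0.0302, 0.0069]
tcp_rot: [0.672, 0.741, -0.0, -0.0]
contact_force: [0.4, -0.4, -0.7]
opening: 0.0
finger_force: 0.0
```

>>> apply_moves(series=[[0, 0, -0.0025, 0, 0, 0], [0, 0, -0.005, 0, 0, 0], [0, 0, -0.0075, 0, 0, 0], [0, 0, -0.01, 0, 0, 0], [0, 0, -0.01, 0, 0, 0]])

```text
time: 9.93
eef_pos: [0.5452, 0.0303, -0.001]
tcp_rot: [0.672, 0.741, -0.0, -0.0]
contact_force: [-0.1, -1.0, -0.1]
opening: 0.004
finger_force: 0.0
```

```bash
python3 st.py
```

```text
9.93 [ 0.5452  0.0303 -0.001 ] yaw 5.6 [-0.13  0.3   2.02  0.    0.82 -0.23]
```

>>> apply_moves(series=[[0, 0, -0.00125, 0, 0, 0], [0, 0, -0.0025, 0, 0, 0], [0, 0, -0.00375, 0, 0, 0], [0, 0, -0.00375, 0, 0, 0]])

```text
time: 10.42
eef_pos: [0.5453, 0.0303, -0.0039]
tcp_rot: [0.672, 0.741, -0.0, -0.0]
contact_force: [0.1, -0.2, -0.7]
opening: -0.004
finger_force: 0.0
```

>>> apply_moves(series=[[0, 0, -0.00125, 0, 0, 0], [0, 0, -0.0025, 0, 0, 0], [0, 0, -0.0025, 0, 0, 0]])

```text
time: 10.8
eef_pos: [0.5455, 0.0303, -0.0048]
tcp_rot: [0.672, 0.741, -0.0, -0.0]
contact_force: [-2.8, 0.9, 5.9]
opening: -0.002
finger_force: 3.1
```

Contact came at a reported z of about -0.0043, so true TCP z = reported z + 0.0273. I apply that correction and go back for the ball pusher.

>>> apply_moves(series=[[0, 0, 0.06, 0, 0, 0], [0, 0, 0.12, 0, 0, 0], [-0.0185, 0.275, 0.18, 0, 0, 0], [-0.0185, 0.275, 0.18, 0, 0, 0], [-0.0185, 0.275, 0.18, 0, 0, 0], [-0.0185, 0.275, 0.18, 0, 0, 0], [-0.0185, 0.275, 0.18, 0, 0, 0], [-0.0185, 0.275, 0.18, 0, 0, 0], [-0.0185, 0.275, 0.18, 0, 0, 0], [-0.0185, 0.275, 0.18, 0, 0, 0]], jaw=1)

```text
time: 12.05
eef_pos: [0.5307, 0.2491, 0.1378]
tcp_rot: [0.672, 0.74, -0.0, -0.0]
contact_force: [-0.0, 0.3, -0.2]
opening: 0.998
finger_force: 0.0
```

```bash
python3 st.py;python3 - <<'E'
from m import *
ctrl.read_camera("side")
for n,near,z in(("ball_pusher",(306,181),.004),):
    for q in ctrl.silhouettes(n,"side"): print(round(q["p"],2),mbox(q["pixels"]))
E
```

```text
12.05 [0.5307 0.2491 0.1378] yaw 5.49 [ 0.27  0.18  1.87 -0.    1.1   0.17]
0.64 [297.5 167.5 314.5 194.5]
0.59 [365.5 189.5 384.5 219.5]
```

>>> apply_moves(series=[[0, 0, -0.05, 0, 0, 0], [0, 0, -0.09, 0, 0, 0], [0, 0, -0.12, 0, 0, 0], [0, 0, -0.14, 0, 0, 0], [0, 0, -0.14, 0, 0, 0], [0, 0, -0.14, 0, 0, 0]])

```text
time: 12.9
eef_pos: [0.5316, 0.2505, 0.0273]
tcp_rot: [0.672, 0.741, 0.001, 0.001]
contact_force: [0.5, -0.1, 0.7]
opening: 1.0
finger_force: 0.0
```

>>> apply_moves(series=[[0, 0, 0, 0, 0, 0], [0, 0, 0, 0, 0, 0], [0, 0, 0, 0, 0, 0], [0, 0, 0, 0, 0, 0], [0, 0, 0, 0, 0, 0], [0, 0, 0, 0, 0, 0]], jaw=0, squeeze=40)

```text
time: 13.65
eef_pos: [0.5309, 0.2504, 0.0267]
tcp_rot: [0.672, 0.741, 0.0, 0.0]
contact_force: [-0.3, 0.2, 4.0]
opening: 0.31
finger_force: 39.2
```

```bash
python3 st.py
```

```text
13.65 [0.5309 0.2504 0.0267] yaw 5.59 [0.27 0.33 1.91 0.   0.89 0.17]
```

>>> apply_moves(series=[[0, 0, 0, 0, 0, 0], [0, 0, 0, 0, 0, 0], [0, 0, 0, 0, 0, 0], [0, 0, -0.0075, 0, 0, 0], [0, 0, -0.0075, 0, 0, 0]], jaw=0.6)

```text
time: 14.28
eef_pos: [0.5299, 0.25, 0.0193]
tcp_rot: [0.672, 0.741, -0.001, -0.0]
contact_force: [-0.1, 0.5, 0.0]
opening: 0.603
finger_force: 0.0
```

>>> apply_moves(series=[[0, 0, 0, 0, 0, 0], [0, 0, 0, 0, 0, 0], [0, 0, 0, 0, 0, 0], [0, 0, 0, 0, 0, 0], [0, 0, 0, 0, 0, 0]], jaw=0)

```text
time: 14.9
eef_pos: [0.5307, 0.2503, 0.0204]
tcp_rot: [0.672, 0.741, 0.0, 0.0]
contact_force: [-0.1, 0.7, 0.7]
opening: 0.315
finger_force: 39.3
```

```bash
python3 st.py
python3 - <<'E'
from m import *
ctrl.read_camera("side")
for q in ctrl.silhouettes("ball_pusher","side"): print(round(q["p"],2),mbox(q["pixels"]))
E
```

```text
14.9 [0.5307 0.2503 0.0204] yaw 5.59 [ 0.27  0.34  1.92 -0.    0.88  0.17]
0.83 [297.5 166.5 314.5 194.5]
0.77 [365.5 189.5 383.5 220.5]
```

>>> apply_moves(series=[[0, 0, 0.02, 0, 0, 0], [0, 0, 0.05, 0, 0, 0], [0, 0, 0.1, 0, 0, 0], [0, 0, 0.1, 0, 0, 0], [-0.02, -0.07, 0.1, 0, 0, 0], [-0.04, -0.14, 0.1, 0, 0, 0], [-0.06, -0.21, 0.1, 0, 0, 0], [-0.0735, -0.28, 0.1, 0, 0, 0], [-0.0735, -0.3015, 0.1, 0, 0, 0], [-0.0735, -0.3015, 0.1, 0, 0, 0]])

```text
time: 16.25
eef_pos: [0.4715, 0.0085, 0.0997]
tcp_rot: [0.673, 0.74, -0.0, -0.0]
contact_force: [0.3, 1.2, -0.8]
opening: 0.314
finger_force: 39.7
```

```bash
python3 st.py
python3 - <<'E'
from h import *
s=ctrl.read_camera("side");t=ctrl.read_camera("top")
W=np.zeros((480,800,3),np.uint8);W[:,:400]=crop(0,s,240,160,100,120,4)[:,:,::-1];W[:,400:]=crop(0,t,250,180,100,120,4)[:,:,::-1]
W=(255*(W/255.)**.6).astype(np.uint8);cv2.imwrite("pics/d.png",W)
E
```

```text
16.25 [0.4715 0.0085 0.0997] yaw 5.45 [-0.2  -0.02  2.16  0.    1.   -0.29]
```

View pics/d.png

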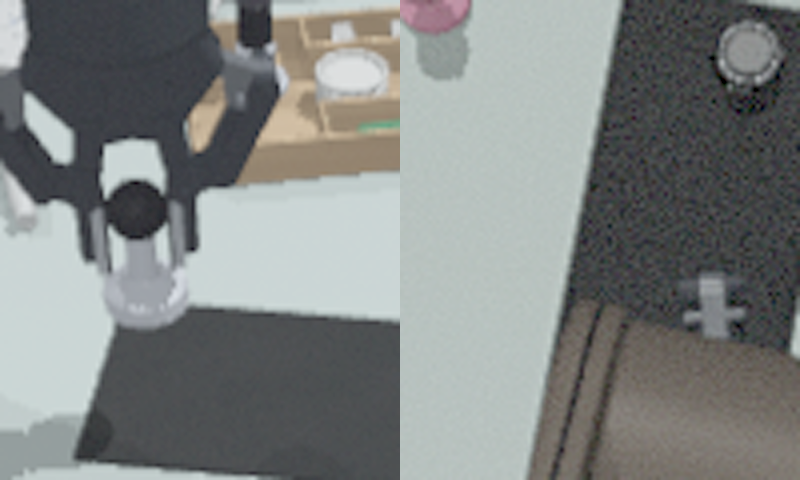

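The ball pusher hangs upright in the jaws over the mat's near end, and the loupe is clear. Setting it down.

>>> apply_moves(series=[[0, 0, -0.04, 0, 0, 0], [0, 0, -0.075, 0, 0, 0], [0, 0, -0.09, 0, 0, 0], [0, 0, -0.096, 0, 0, 0], [0, 0, -0.0995, 0, 0, 0], [0, 0, -0.0995, 0, 0, 0], [0, 0, -0.0995, 0, 0, 0]])

```text
time: 17.23
eef_pos: [0.4724, 0.0089, 0.0214]
tcp_rot: [0.672, 0.741, 0.0, 0.001]
contact_force: [-0.3, -0.3, -1.4]
opening: 0.309
finger_force: 39.7
```

>>> apply_moves(series=[[0, 0, 0, 0, 0, 0], [0, 0, 0, 0, 0, 0], [0, 0, 0, 0, 0, 0], [0, 0, 0.05, 0, 0, 0], [0, 0, 0.1, 0, 0, 0], [0, 0, 0.14, 0, 0, 0]], jaw=0.8)

```text
time: 17.98
eef_pos: [0.4722, 0.009, 0.1344]
tcp_rot: [0.672, 0.741, 0.0, 0.001]
contact_force: [-0.5, -1.3, -0.4]
opening: 0.802
finger_force: 0.0
```

```bash
python3 st.py
```

```text
17.98 [0.4722 0.009  0.1344] yaw 5.59 [-0.2  -0.08  2.14  0.    1.08 -0.29]
```

>>> apply_moves(series=[[0.0665, 0.3645, 0, 0, 0, 0], [0.0665, 0.3645, 0, 0, 0, 0], [0.0665, 0.3645, 0, 0, 0, 0], [0.0665, 0.3645, 0, 0, 0, 0], [0.0665, 0.3645, 0, 0, 0, 0], [0.0665, 0.3645, 0, 0, 0, 0], [0.0665, 0.3645, 0, 0, 0, 0], [0.0665, 0.3645, 0, 0, 0, 0], [0.0665, 0.3645, -0.05, 0, 0, 0], [0.0665, 0.3645, -0.1, 0, 0, 0], [0.0665, 0.3645, -0.125, 0, 0, 0], [0.0665, 0.3645, -0.141, 0, 0, 0], [0.0665, 0.3645, -0.141, 0, 0, 0], [0.0665, 0.3645, -0.141, 0, 0, 0]])

```text
time: 19.73
eef_pos: [0.5262, 0.3011, 0.0214]
tcp_rot: [0.672, 0.741, 0.001, 0.001]
contact_force: [-0.1, 0.7, -0.1]
opening: 0.799
finger_force: 0.0
```

>>> apply_moves(series=[[0, 0, 0, 0, 0, 0], [0, 0, 0, 0, 0, 0], [0, 0, 0, 0, 0, 0], [0, 0, 0, 0, 0, 0], [0, 0, 0, 0, 0, 0], [0, 0, 0, 0, 0, 0]], jaw=0)

```text
time: 20.48
eef_pos: [0.5254, 0.3009, 0.0207]
tcp_rot: [0.672, 0.741, 0.0, 0.0]
contact_force: [-1.2, 0.1, 6.0]
opening: 0.261
finger_force: 39.2
```

```bash
python3 st.py
```

```text
20.48 [0.5254 0.3009 0.0207] yaw 5.6 [0.35 0.38 1.87 0.   0.9  0.25]
```

>>> apply_moves(series=[[0, 0, 0.02, 0, 0, 0], [0, 0, 0.05, 0, 0, 0], [0, 0, 0.1, 0, 0, 0], [0, 0, 0.1, 0, 0, 0], [-0.015, -0.07, 0.1, 0, 0, 0], [-0.03, -0.14, 0.1, 0, 0, 0], [-0.045, -0.21, 0.1, 0, 0, 0], [-0.053, -0.286, 0.1, 0, 0, 0], [-0.053, -0.286, 0.1, 0, 0, 0], [-0.053, -0.286, 0.1, 0, 0, 0], [-0.053, -0.286, 0.06, 0, 0, 0], [-0.053, -0.286, 0.025, 0, 0, 0], [-0.053, -0.286, 0.01, 0, 0, 0], [-0.053, -0.286, 0.004, 0, 0, 0], [-0.053, -0.286, 0.001, 0, 0, 0], [-0.053, -0.286, 0.001, 0, 0, 0], [-0.053, -0.286, 0.001, 0, 0, 0]])

```text
time: 22.6
eef_pos: [0.4832, 0.0718, 0.0214]
tcp_rot: [0.672, 0.741, 0.0, 0.001]
contact_force: [-0.3, -0.4, -0.9]
opening: 0.258
finger_force: 39.4
```

>>> apply_moves(series=[[0, 0, 0, 0, 0, 0], [0, 0, 0, 0, 0, 0], [0, 0, 0, 0, 0, 0], [0, 0, 0.05, 0, 0, 0], [0, 0, 0.1, 0, 0, 0], [0, 0, 0.14, 0, 0, 0], [0, 0, 0.14, 0, 0, 0]], jaw=0.8)

```text
time: 23.48
eef_pos: [0.4849, 0.0717, 0.1359]
tcp_rot: [0.672, 0.741, 0.002, 0.003]
contact_force: [-0.3, 0.3, 0.4]
opening: 0.799
finger_force: 0.0
```

```bash
python3 st.py
python3 - <<'E'
from m import *
ctrl.read_camera("side")
for n,k in(("ball_pusher","ball"),("drum_pusher","drum")):
  for q in ctrl.silhouettes(n,"side"):
    b=mbox(q["pixels"]);x,r=fitround([("side",b)],PROF[k](.004),at("side",*((b[:2]+b[2:])/2),.02));print(n,round(q["p"],2),b,x.round(4),r.round(1))
E
```

```text
23.48 [0.4849 0.0717 0.1359] yaw 5.6 [-0.06 -0.04  2.1  -0.    1.07 -0.16]
ball_pusher 0.95 [269.5 236.5 289.5 270.5] [0.4722 0.0144] [-0.2 -0.3  0.2  0.3]
ball_pusher 0.6 [365.5 189.5 383.5 221.5] [0.6818 0.1563] [-0.   0.2  0.  -0.2]
drum_pusher 0.89 [277.5 216.5 294.5 249.5] [0.4844 0.0742] [-1.1 -0.4  1.2  0.3]
```

Both pushers stand upright on the mat; the side masks fit the upright models. Now the narrow die.

>>> apply_moves(series=[[0.093, -0.325, 0, 0, 0, 0], [0.093, -0.325, 0, 0, 0, 0], [0.093, -0.325, 0, 0, 0, 0], [0.093, -0.325, 0, 0, 0, 0], [0.093, -0.325, 0, 0, 0, 0], [0.093, -0.325, 0, 0, 0, 0], [0.093, -0.325, 0, 0, 0, 0], [0.093, -0.325, -0.05, 0, 0, 0], [0.093, -0.325, -0.1, 0, 0, 0], [0.093, -0.325, -0.12, 0, 0, 0], [0.093, -0.325, -0.134, 0, 0, 0], [0.093, -0.325, -0.134, 0, 0, 0], [0.093, -0.325, -0.134, 0, 0, 0]])

```text
time: 25.25
eef_pos: [0.5581, -0.1886, 0.027]
tcp_rot: [0.672, 0.741, 0.0, 0.001]
contact_force: [0.3, -0.9, -0.1]
opening: 0.795
finger_force: 0.0
```

>>> apply_moves(series=[[0, 0, 0, 0, 0, 0], [0, 0, 0, 0, 0, 0], [0, 0, 0, 0, 0, 0], [0, 0, 0, 0, 0, 0], [0, 0, 0, 0, 0, 0], [0, 0, 0, 0, 0, 0]], jaw=0, squeeze=30)

```text
time: 26.0
eef_pos: [0.5586, -0.1885, 0.0267]
tcp_rot: [0.672, 0.741, 0.001, 0.002]
contact_force: [4.3, 1.8, 5.8]
opening: 0.409
finger_force: 30.5
```

```bash
python3 st.py
```

```text
26.0 [ 0.5586 -0.1885  0.0267] yaw 5.58 [-0.5   0.34  1.91  0.    0.89 -0.6 ]
```

>>> apply_moves(series=[[0, 0, 0.01, 0, 0, 0], [0, 0, 0.02, 0, 0, 0], [0, 0, 0.04, 0, 0, 0], [0, 0, 0.08, 0, 0, 0], [0, 0, 0.08, 0, 0, 0], [0.004, 0.07, 0.08, 0, 0, 0], [0.008, 0.14, 0.08, 0, 0, 0], [0.012, 0.2, 0.08, 0, 0, 0], [0.016, 0.266, 0.08, 0, 0, 0], [0.016, 0.266, 0.08, 0, 0, 0], [0.016, 0.266, 0.08, 0, 0, 0]])

```text
time: 27.38
eef_pos: [0.5689, 0.0244, 0.0885]
tcp_rot: [0.671, 0.741, -0.001, -0.001]
contact_force: [0.5, -0.9, -1.6]
opening: 0.408
finger_force: 30.5
```

```bash
python3 st.py
python3 - <<'E'
from m import *
s=ctrl.read_camera("side");e=ctrl.get_state()["eef_pos"]
q=ctrl.silhouettes("narrow_die","side")
for k in q: print(round(k["p"],2),mbox(k["pixels"]))
print(proj("side",e+[0,0,.027]))
W=crop(0,s,290,180,90,110,5)[:,:,::-1];cv2.imwrite("pics/e.png",(255*(W/255.)**.6).astype(np.uint8))
E
```

```text
27.38 [0.5689 0.0244 0.0885] yaw 5.63 [-0.13  0.21  1.94 -0.    1.   -0.23]
0.75 [269.5 237.5 289.5 271.5]
0.63 [319.5 209.5 337.5 229.5]
[[328.12762362 214.95917258]]
```

View pics/e.png

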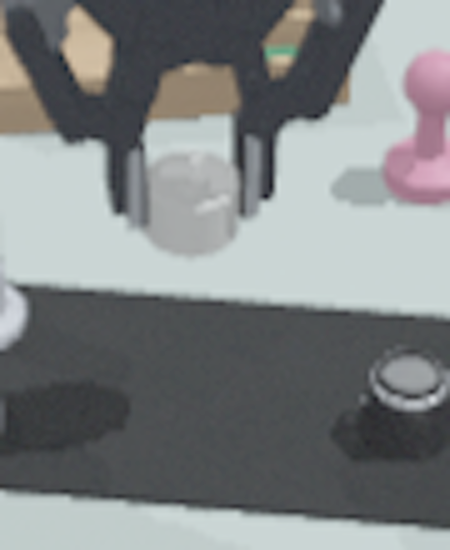

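The narrow die is held level between the fingers at side px (328,220). The mat below it and the loupe are clear.

>>> apply_moves(series=[[0, 0, -0.05, 0, 0, 0], [0, 0, -0.09, 0, 0, 0], [0, 0, -0.105, 0, 0, 0], [0, 0, -0.11, 0, 0, 0], [0, 0, -0.112, 0, 0, 0], [0, 0, -0.112, 0, 0, 0], [0, 0, -0.112, 0, 0, 0]])

```text
time: 28.35
eef_pos: [0.5705, 0.0246, 0.0008]
tcp_rot: [0.672, 0.741, 0.001, 0.001]
contact_force: [0.3, 0.6, 0.9]
opening: 0.406
finger_force: 30.7
```

```bash
python3 st.py
python3 - <<'E'
from m import *
x,r=fitround([("side",np.array([319.5,209.5,337.7,230.4]))],PROF["narrow"](.092),[.57,.024]);print(x,r)
E
```

```text
28.35 [0.5705 0.0246 0.0008] yaw 5.6 [-0.13  0.34  1.96  0.    0.84 -0.23]
[0.57005746 0.02394259] [-0.64523878 -0.68470974  0.643278    0.57220838]
```

>>> apply_moves(series=[[0, 0, -0.0005, 0, 0, 0], [0, 0, -0.0005, 0, 0, 0], [0, 0, -0.0005, 0, 0, 0], [0, 0, 0.05, 0, 0, 0], [0, 0, 0.1, 0, 0, 0], [0, 0, 0.15, 0, 0, 0], [0.017, 0.32, 0.15, 0, 0, 0], [0.017, 0.32, 0.15, 0, 0, 0], [0.017, 0.32, 0.15, 0, 0, 0], [0.017, 0.32, 0.15, 0, 0, 0], [0.017, 0.32, 0.15, 0, 0, 0], [0.017, 0.32, 0.15, 0, 0, 0], [0.017, 0.32, 0.15, 0, 0, 0]], jaw=0.8)

```text
time: 29.98
eef_pos: [0.5834, 0.2793, 0.1196]
tcp_rot: [0.672, 0.74, -0.0, -0.0]
contact_force: [-0.1, 0.5, 0.2]
opening: 0.803
finger_force: 0.0
```

```bash
python3 st.py
python3 - <<'E'
from m import *
ctrl.read_camera("top")
for n,k,z in(("narrow_die","narrow",.004),("wide_die","wide",.004)):
  for q in ctrl.silhouettes(n,"top"):
    b=mbox(q["pixels"]);x,r=fitround([("top",b)],PROF[k](z),at("top",*((b[:2]+b[2:])/2),.02));print(n,round(q["p"],2),b,x.round(4),r.round(1))
ctrl.read_camera("side")
for n,k,z in(("narrow_die","narrow",.004),("wide_die","wide",.004)):
  for q in ctrl.silhouettes(n,"side"):
    b=mbox(q["pixels"]);x,r=fitround([("side",b)],PROF[k](z),at("side",*((b[:2]+b[2:])/2),.02));print(n,round(q["p"],2),b,x.round(4),r.round(1))
E
```

```text
29.98 [0.5834 0.2793 0.1196] yaw 5.51 [ 0.29  0.32  1.73 -0.    1.09  0.19]
narrow_die 0.55 [314.5 224.5 332.5 243.5] [0.5705 0.0249] [-0.   0.2  0.  -0.2]
wide_die 0.84 [401.5 301.5 425.5 324.5] [ 0.4168 -0.1568] [-0.2 -0.3  0.2  0.3]
wide_die 0.72 [183.5 213.5 208.5 236.5] [0.584  0.2835] [-0.1  0.2  0.1 -0.2]
narrow_die 0.78 [320.5 243.5 336.5 263.5] [0.5704 0.026 ] [-1.1 -0.6  1.1  0.5]
wide_die 0.95 [228.5 318.5 256.5 348.5] [ 0.4155 -0.1602] [-0.2 -0.2  0.2  0.2]
wide_die 0.75 [318.5 171.5 336.5 183.5] [0.5846 0.3026] [ 0.1 -3.9 -0.1  2.1]
wide_die 0.33 [303.5 258.5 459.5 380.5] [ 0.7303 -0.2319] [121.1  87.3  -3.7  -1.7]
```

>>> apply_moves(series=[[0, 0.001, -0.05, 0, 0, 0], [0, 0.001, -0.1, 0, 0, 0], [0, 0.001, -0.13, 0, 0, 0], [0, 0.001, -0.145, 0, 0, 0], [0, 0.001, -0.154, 0, 0, 0], [0, 0.001, -0.154, 0, 0, 0], [0, 0.001, -0.154, 0, 0, 0]], jaw=0.9)

```text
time: 31.15
eef_pos: [0.5843, 0.2818, -0.002]
tcp_rot: [0.672, 0.741, 0.001, 0.001]
contact_force: [-0.3, -0.9, 0.8]
opening: 0.899
finger_force: 0.0
```

>>> apply_moves(series=[[0, 0, 0, 0, 0, 0], [0, 0, 0, 0, 0, 0], [0, 0, 0, 0, 0, 0], [0, 0, 0, 0, 0, 0], [0, 0, 0, 0, 0, 0], [0, 0, 0, 0, 0, 0]], jaw=0)

```text
time: 31.9
eef_pos: [0.584, 0.2817, -0.0024]
tcp_rot: [0.672, 0.741, 0.001, 0.0]
contact_force: [-0.9, -0.4, 4.5]
opening: 0.518
finger_force: 31.2
```

```bash
python3 st.py
```

```text
31.9 [ 0.584   0.2817 -0.0024] yaw 5.59 [0.29 0.49 1.76 0.   0.89 0.2 ]
```

>>> apply_moves(series=[[0, 0, 0.02, 0, 0, 0], [0, 0, 0.06, 0, 0, 0], [0, 0, 0.125, 0, 0, 0], [0, 0, 0.125, 0, 0, 0], [0, 0, 0.125, 0, 0, 0], [-0.004, -0.07, 0.125, 0, 0, 0], [-0.008, -0.14, 0.125, 0, 0, 0], [-0.012, -0.21, 0.125, 0, 0, 0], [-0.016, -0.28, 0.125, 0, 0, 0], [-0.02, -0.35, 0.125, 0, 0, 0], [-0.024, -0.42, 0.125, 0, 0, 0], [-0.028, -0.49, 0.125, 0, 0, 0], [-0.031, -0.56, 0.125, 0, 0, 0], [-0.031, -0.588, 0.125, 0, 0, 0], [-0.031, -0.588, 0.125, 0, 0, 0], [-0.031, -0.588, 0.125, 0, 0, 0], [-0.031, -0.588, 0.125, 0, 0, 0]])

```text
time: 34.02
eef_pos: [0.5585, -0.1872, 0.0962]
tcp_rot: [0.671, 0.741, -0.0, -0.001]
contact_force: [0.2, 0.5, -1.7]
opening: 0.516
finger_force: 31.0
```

```bash
python3 st.py
python3 - <<'E'
from m import *
s=ctrl.read_camera("side");e=ctrl.get_state()["eef_pos"]
for k in ctrl.silhouettes("wide_die","side"):
    b=mbox(k["pixels"]);x,r=fitround([("side",b)],PROF["wide"](e[2]+.0064),e[:2]);print(round(k["p"],2),b,x.round(4),r.round(1))
print(proj("side",[.559,-.189,.047]),proj("side",[*e[:2],e[2]+.0064]))
W=crop(0,s,280,260,110,130,4)[:,:,::-1];cv2.imwrite("pics/f.png",(255*(W/255.)**.6).astype(np.uint8))
E
```

```text
34.02 [ 0.5585 -0.1872  0.0962] yaw 5.71 [-0.5   0.24  1.89  0.    1.02 -0.6 ]
0.83 [314.5 286.5 343.5 319.5] [ 0.5579 -0.1853] [-0.5 -0.2  0.5  0.1]
0.66 [228.5 318.5 256.5 348.5] [ 0.4347 -0.231 ] [-2.4 -4.8  3.3  1.4]
0.18 [277.5 216.5 294.5 249.5] [ 0.4939 -0.0228] [-3.4  3.6  5.4 -2.8]
[[329.57492274 332.44302425]] [[329.4492751  309.02377216]]
```

View pics/f.png

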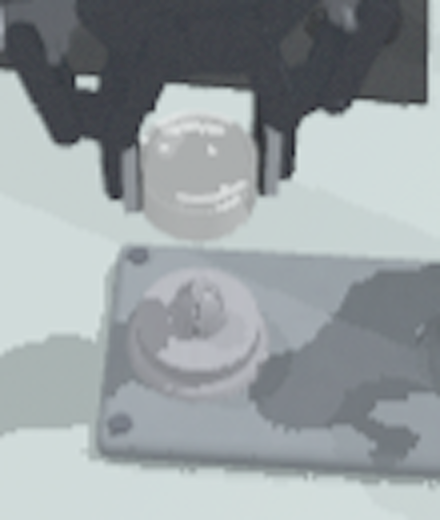

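The wide die is held level above the spigot. The spigot centre is at about column 329.6 and the die at column 329.0; I trim by 1–2 mm and lower it.

>>> apply_moves(series=[[0.001, -0.002, -0.02, 0, 0, 0], [0.001, -0.002, -0.04, 0, 0, 0], [0.001, -0.002, -0.055, 0, 0, 0], [0.001, -0.002, -0.062, 0, 0, 0], [0.001, -0.002, -0.068, 0, 0, 0], [0.001, -0.002, -0.073, 0, 0, 0], [0.001, -0.002, -0.0775, 0, 0, 0], [0.001, -0.002, -0.0775, 0, 0, 0], [0.001, -0.002, -0.0775, 0, 0, 0]])

```text
time: 35.25
eef_pos: [0.5596, -0.1906, 0.0349]
tcp_rot: [0.672, 0.741, 0.0, 0.0]
contact_force: [-0.4, -0.1, -1.4]
opening: 0.514
finger_force: 31.0
```

```bash
python3 st.py
```

```text
35.25 [ 0.5596 -0.1906  0.0349] yaw 5.59 [-0.5   0.33  1.9   0.    0.91 -0.6 ]
```

>>> apply_moves(series=[[0, 0, -0.0025, 0, 0, 0], [0, 0, -0.005, 0, 0, 0], [0, 0, -0.0065, 0, 0, 0], [0, 0, -0.0065, 0, 0, 0]])

```text
time: 35.75
eef_pos: [0.5592, -0.1903, 0.0292]
tcp_rot: [0.672, 0.741, 0.0, -0.0]
contact_force: [-0.8, 1.2, -1.1]
opening: 0.516
finger_force: 31.0
```

>>> apply_moves(series=[[0, 0, -0.0015, 0, 0, 0], [0, 0, -0.003, 0, 0, 0], [0, 0, -0.003, 0, 0, 0]])

```text
time: 36.12
eef_pos: [0.5592, -0.1902, 0.0269]
tcp_rot: [0.672, 0.741, 0.0, -0.0]
contact_force: [-0.6, 1.8, 0.3]
opening: 0.518
finger_force: 31.1
```

>>> apply_moves(series=[[0, 0, 0, 0, 0, 0], [0, 0, 0, 0, 0, 0], [0, 0, 0, 0, 0, 0], [0, 0, 0.03, 0, 0, 0], [0, 0, 0.06, 0, 0, 0], [0, 0.002, 0.08, 0, 0, 0], [0, 0.002, 0.08, 0, 0, 0]], jaw=0.75)

```text
time: 37.0
eef_pos: [0.5604, -0.1894, 0.0926]
tcp_rot: [0.672, 0.741, 0.0, 0.002]
contact_force: [0.3, 0.1, -0.4]
opening: 0.751
finger_force: 0.0
```

>>> apply_moves(series=[[0, 0, 0, 0, 0, 0], [0, 0, 0, 0, 0, 0], [0, 0, 0, 0, 0, 0], [0, 0, 0, 0, 0, 0], [0, 0, 0, 0, 0, 0], [0, 0, -0.02, 0, 0, 0], [0, 0, -0.035, 0, 0, 0], [0, 0, -0.044, 0, 0, 0], [0, 0, -0.05, 0, 0, 0], [0, 0, -0.05, 0, 0, 0]], jaw=0, squeeze=40)

```text
time: 38.25
eef_pos: [0.5592, -0.1889, 0.0505]
tcp_rot: [0.672, 0.741, -0.0, -0.0]
contact_force: [-0.1, -0.5, -0.7]
opening: -0.001
finger_force: 0.0
```

```bash
python3 st.py
python3 - <<'E'
from m import *
for c in("top","side"):
  ctrl.read_camera(c)
  for k in ctrl.silhouettes("wide_die",c):
    b=mbox(k["pixels"]);x,r=fitround([(c,b)],PROF["wide"](.032),[.559,-.189]);print(c,round(k["p"],2),b,x.round(4),r.round(1))
E
```

```text
38.25 [ 0.5592 -0.1889  0.0505] yaw 5.59 [-0.5   0.3   1.9  -0.    0.94 -0.6 ]
top 0.6 [401.5 301.5 414.5 319.5] [ 0.4253 -0.1361] [-8.4 -3.8  3.6  2.5]
top 0.41 [420.5 232.5 426.5 244.5] [ 0.5605 -0.1591] [-15.2  -4.2   3.9   7. ]
side 0.93 [315.5 322.5 342.5 348.5] [ 0.558  -0.1898] [-0.5 -4.3  0.5  1.7]
side 0.7 [227.5 318.5 256.5 348.5] [ 0.42   -0.1808] [-0.4 -1.   0.4  0.8]
```

>>> apply_moves(series=[[0, 0, -0.0015, 0, 0, 0], [0, 0, -0.003, 0, 0, 0], [0, 0, -0.004, 0, 0, 0], [0, 0, -0.004, 0, 0, 0]])

```text
time: 38.95
eef_pos: [0.5594, -0.1889, 0.0478]
tcp_rot: [0.672, 0.741, -0.0, -0.0]
contact_force: [0.4, -0.1, 0.3]
opening: 0.001
finger_force: 0.0
```

>>> apply_moves(series=[[0, 0, -0.0015, 0, 0, 0], [0, 0, -0.0025, 0, 0, 0], [0, 0, -0.0025, 0, 0, 0]])

```text
time: 39.33
eef_pos: [0.5597, -0.1891, 0.0464]
tcp_rot: [0.672, 0.741, 0.0, 0.0]
contact_force: [-1.5, 0.8, 4.9]
opening: -0.001
finger_force: 2.3
```

>>> apply_moves(series=[[0, 0, -0.001, 0, 0, 0], [0, 0, -0.002, 0, 0, 0], [0, 0, -0.0025, 0, 0, 0], [0, 0, -0.0025, 0, 0, 0]])

```text
time: 39.83
eef_pos: [0.5598, -0.1891, 0.0454]
tcp_rot: [0.672, 0.741, -0.0, 0.0]
contact_force: [-3.3, 1.5, 9.5]
opening: -0.001
finger_force: 4.7
```

>>> apply_moves(series=[[0, 0, -0.001, 0, 0, 0], [0, 0, -0.002, 0, 0, 0], [0, 0, -0.002, 0, 0, 0]])

```text
time: 40.2
eef_pos: [0.5597, -0.1891, 0.0452]
tcp_rot: [0.672, 0.741, -0.0, -0.0]
contact_force: [-7.3, 3.5, 17.0]
opening: -0.001
finger_force: 8.2
```

>>> apply_moves(series=[[0, 0, -0.0005, 0, 0, 0], [0, 0, -0.001, 0, 0, 0], [0, 0, -0.001, 0, 0, 0], [0, 0, -0.001, 0, 0, 0]])

```text
time: 40.7
eef_pos: [0.5597, -0.1891, 0.0452]
tcp_rot: [0.672, 0.741, -0.0, -0.001]
contact_force: [-6.9, 4.0, 20.2]
opening: -0.005
finger_force: 10.0
```

>>> apply_moves(series=[[0, 0, 0.01, 0, 0, 0], [0, 0, 0.05, 0, 0, 0], [0, 0, 0.1, 0, 0, 0], [0.014, 0.267, 0.1, 0, 0, 0], [0.014, 0.267, 0.1, 0, 0, 0], [0.014, 0.267, 0.1, 0, 0, 0], [0.014, 0.267, 0.1, 0, 0, 0], [0.014, 0.267, 0.1, 0, 0, 0], [0.014, 0.267, 0.1, 0, 0, 0], [0.014, 0.267, 0.1, 0, 0, 0]], jaw=0.75)

```text
time: 41.95
eef_pos: [0.5706, 0.0234, 0.1212]
tcp_rot: [0.672, 0.74, -0.0, 0.0]
contact_force: [0.1, 0.4, -0.3]
opening: 0.75
finger_force: 0.0
```

```bash
python3 st.py
python3 - <<'E'
from m import *
for c in("top","side"):
  im=ctrl.read_camera(c)
  for k in ctrl.silhouettes("wide_die",c):
    b=mbox(k["pixels"])
    for z in(.030,.032): 
      x,r=fitround([(c,b)],PROF["wide"](z),[.559,-.189]);print(c,z,round(k["p"],2),b,x.round(4),r.round(1))
  cv2.imwrite(f"pics/z{c}.png",im[:,:,::-1])
E
```

```text
41.95 [0.5706 0.0234 0.1212] yaw 5.5 [-0.14  0.17  1.92 -0.    1.06 -0.23]
top 0.03 0.86 [400.5 301.5 426.5 325.5] [ 0.4185 -0.1518] [ 0.4 -0.2 -0.4  0.2]
top 0.032 0.86 [400.5 301.5 426.5 325.5] [ 0.4187 -0.1514] [ 0.4 -0.2 -0.4  0.2]
top 0.03 0.78 [420.5 229.5 445.5 252.5] [ 0.5589 -0.189 ] [-0.3 -0.1  0.3  0.1]
top 0.032 0.78 [420.5 229.5 445.5 252.5] [ 0.5588 -0.1885] [-0.3 -0.1  0.3  0.1]
side 0.03 0.69 [314.5 317.5 343.5 349.5] [ 0.5582 -0.187 ] [ 0.6  0.1 -0.6 -0.1]
side 0.032 0.69 [314.5 317.5 343.5 349.5] [ 0.5581 -0.1884] [ 0.5  0.  -0.5 -0. ]
side 0.03 0.56 [227.5 319.5 256.5 349.5] [ 0.4198 -0.1813] [-0.3 -1.   0.3  0.8]
side 0.032 0.56 [227.5 319.5 256.5 349.5] [ 0.4202 -0.1828] [-0.4 -1.1  0.4  0.9]
```

The fingers stopped dead at 17–20 N after about 1.7 mm of travel, so the wide die is home. Next is the parked narrow die.

>>> apply_moves(series=[[0, 0, -0.05, 0, 0, 0], [0, 0, -0.1, 0, 0, 0], [0, 0, -0.13, 0, 0, 0], [0, 0, -0.145, 0, 0, 0], [0, 0, -0.15, 0, 0, 0], [0, 0, -0.15, 0, 0, 0], [0, 0, -0.15, 0, 0, 0]])

```text
time: 43.02
eef_pos: [0.5716, 0.0245, 0.0027]
tcp_rot: [0.672, 0.741, 0.001, 0.001]
contact_force: [0.2, 0.4, -0.1]
opening: 0.75
finger_force: 0.0
```

>>> apply_moves(series=[[0, 0, 0, 0, 0, 0], [0, 0, 0, 0, 0, 0], [0, 0, 0, 0, 0, 0], [0, 0, 0, 0, 0, 0], [0, 0, 0, 0, 0, 0], [0, 0, 0, 0, 0, 0]], jaw=0, squeeze=30)

```text
time: 43.78
eef_pos: [0.5712, 0.0246, 0.0023]
tcp_rot: [0.672, 0.741, 0.0, 0.0]
contact_force: [-1.8, 0.4, 5.1]
opening: 0.407
finger_force: 30.4
```

```bash
python3 st.py
```

```text
43.77 [0.5712 0.0246 0.0023] yaw 5.6 [-0.13  0.34  1.96  0.    0.84 -0.23]
```

>>> apply_moves(series=[[0, 0, 0.02, 0, 0, 0], [0, 0, 0.06, 0, 0, 0], [0, 0, 0.11, 0, 0, 0], [0, 0, 0.11, 0, 0, 0], [0.004, 0.08, 0.11, 0, 0, 0], [0.008, 0.16, 0.11, 0, 0, 0], [0.012, 0.23, 0.11, 0, 0, 0], [0.016, 0.3, 0.11, 0, 0, 0], [0.016, 0.3225, 0.11, 0, 0, 0], [0.016, 0.3225, 0.11, 0, 0, 0], [0.016, 0.3225, 0.11, 0, 0, 0], [0.016, 0.3225, 0.06, 0, 0, 0], [0.016, 0.3225, 0.025, 0, 0, 0], [0.016, 0.3225, 0.01, 0, 0, 0], [0.016, 0.3225, 0.004, 0, 0, 0], [0.016, 0.3225, 0.001, 0, 0, 0], [0.016, 0.3225, 0.001, 0, 0, 0], [0.016, 0.3225, 0.001, 0, 0, 0]])

```text
time: 46.02
eef_pos: [0.584, 0.2829, 0.0032]
tcp_rot: [0.672, 0.741, 0.001, 0.0]
contact_force: [0.7, 0.1, 0.3]
opening: 0.407
finger_force: 30.2
```

>>> apply_moves(series=[[0, 0, 0, 0, 0, 0], [0, 0, 0, 0, 0, 0], [0, 0, 0, 0, 0, 0], [0, 0, 0.05, 0, 0, 0], [0, 0, 0.1, 0, 0, 0], [0, 0, 0.17, 0, 0, 0], [0, 0, 0.17, 0, 0, 0], [0, 0, 0.17, 0, 0, 0]], jaw=0.75)

```text
time: 47.02
eef_pos: [0.5832, 0.2826, 0.1382]
tcp_rot: [0.672, 0.741, 0.0, 0.0]
contact_force: [-0.7, 0.3, -0.5]
opening: 0.751
finger_force: 0.0
```

```bash
python3 st.py
```

```text
47.02 [0.5832 0.2826 0.1382] yaw 5.6 [ 0.29  0.3   1.71 -0.    1.12  0.2 ]
```

>>> apply_moves(series=[[-0.1255, -0.2635, 0, 0, 0, 0], [-0.1255, -0.2635, 0, 0, 0, 0], [-0.1255, -0.2635, 0, 0, 0, 0], [-0.1255, -0.2635, 0, 0, 0, 0], [-0.1255, -0.2635, 0, 0, 0, 0], [-0.1255, -0.2635, 0, 0, 0, 0], [-0.1255, -0.2635, 0, 0, 0, 0], [-0.1255, -0.2635, -0.05, 0, 0, 0], [-0.1255, -0.2635, -0.1, 0, 0, 0], [-0.1255, -0.2635, -0.13, 0, 0, 0], [-0.1255, -0.2635, -0.146, 0, 0, 0], [-0.1255, -0.2635, -0.146, 0, 0, 0], [-0.1255, -0.2635, -0.146, 0, 0, 0]])

```text
time: 48.65
eef_pos: [0.4841, 0.072, 0.0225]
tcp_rot: [0.672, 0.741, 0.001, 0.001]
contact_force: [0.2, 0.4, 0.7]
opening: 0.746
finger_force: 0.0
```

>>> apply_moves(series=[[0, 0, 0, 0, 0, 0], [0, 0, 0, 0, 0, 0], [0, 0, 0, 0, 0, 0], [0, 0, 0, 0, 0, 0], [0, 0, 0, 0, 0, 0], [0, 0, 0, 0, 0, 0]], jaw=0, squeeze=40)

```text
time: 49.4
eef_pos: [0.4836, 0.0718, 0.0224]
tcp_rot: [0.672, 0.741, 0.0, 0.0]
contact_force: [-2.0, 0.1, 6.4]
opening: 0.253
finger_force: 39.1
```

```bash
python3 st.py
```

```text
49.4 [0.4836 0.0718 0.0224] yaw 5.59 [-0.06  0.15  2.15 -0.    0.84 -0.16]
```

>>> apply_moves(series=[[0, 0, 0.02, 0, 0, 0], [0, 0, 0.06, 0, 0, 0], [0, 0, 0.11, 0, 0, 0], [0, 0, 0.11, 0, 0, 0], [0.014, 0.07, 0.11, 0, 0, 0], [0.028, 0.14, 0.11, 0, 0, 0], [0.042, 0.21, 0.11, 0, 0, 0], [0.0522, 0.27, 0.11, 0, 0, 0], [0.0522, 0.2864, 0.11, 0, 0, 0], [0.0522, 0.2864, 0.11, 0, 0, 0], [0.0522, 0.2864, 0.11, 0, 0, 0], [0.0522, 0.2864, 0.06, 0, 0, 0], [0.0522, 0.2864, 0.025, 0, 0, 0], [0.0522, 0.2864, 0.01, 0, 0, 0], [0.0522, 0.2864, 0.004, 0, 0, 0], [0.0522, 0.2864, 0.001, 0, 0, 0], [0.0522, 0.2864, 0.001, 0, 0, 0], [0.0522, 0.2864, 0.001, 0, 0, 0]])

```text
time: 51.65
eef_pos: [0.5254, 0.3012, 0.0231]
tcp_rot: [0.672, 0.741, 0.001, 0.0]
contact_force: [-0.2, 0.3, -0.9]
opening: 0.246
finger_force: 39.4
```

>>> apply_moves(series=[[0, 0, 0, 0, 0, 0], [0, 0, 0, 0, 0, 0], [0, 0, 0, 0, 0, 0], [0, 0, 0.05, 0, 0, 0], [0, 0, 0.1, 0, 0, 0], [0, 0, 0.145, 0, 0, 0], [0, 0, 0.145, 0, 0, 0], [0, 0, 0.145, 0, 0, 0]], jaw=0.75)

```text
time: 52.65
eef_pos: [0.5242, 0.3007, 0.1373]
tcp_rot: [0.672, 0.741, -0.001, -0.0]
contact_force: [1.0, -0.2, -0.3]
opening: 0.75
finger_force: 0.0
```

```bash
python3 st.py
```

```text
52.65 [0.5242 0.3007 0.1373] yaw 5.59 [0.35 0.22 1.82 0.   1.1  0.26]
```

>>> apply_moves(series=[[-0.065, -0.3648, 0, 0, 0, 0], [-0.065, -0.3648, 0, 0, 0, 0], [-0.065, -0.3648, 0, 0, 0, 0], [-0.065, -0.3648, 0, 0, 0, 0], [-0.065, -0.3648, 0, 0, 0, 0], [-0.065, -0.3648, 0, 0, 0, 0], [-0.065, -0.3648, 0, 0, 0, 0], [-0.065, -0.3648, 0, 0, 0, 0], [-0.065, -0.3648, -0.05, 0, 0, 0], [-0.065, -0.3648, -0.1, 0, 0, 0], [-0.065, -0.3648, -0.13, 0, 0, 0], [-0.065, -0.3648, -0.146, 0, 0, 0], [-0.065, -0.3648, -0.146, 0, 0, 0], [-0.065, -0.3648, -0.146, 0, 0, 0]])

```text
time: 54.4
eef_pos: [0.4738, 0.0093, 0.0225]
tcp_rot: [0.672, 0.741, 0.001, 0.001]
contact_force: [0.3, 0.4, 0.4]
opening: 0.753
finger_force: 0.0
```

>>> apply_moves(series=[[0, 0, 0, 0, 0, 0], [0, 0, 0, 0, 0, 0], [0, 0, 0, 0, 0, 0], [0, 0, 0, 0, 0, 0], [0, 0, 0, 0, 0, 0], [0, 0, 0, 0, 0, 0]], jaw=0, squeeze=40)

```text
time: 55.15
eef_pos: [0.4734, 0.009, 0.0224]
tcp_rot: [0.672, 0.741, 0.0, 0.0]
contact_force: [-1.5, 0.6, 6.1]
opening: 0.309
finger_force: 39.1
```

```bash
python3 st.py
```

```text
55.15 [0.4734 0.009  0.0224] yaw 5.59 [-0.2   0.12  2.19 -0.    0.83 -0.29]
```

>>> apply_moves(series=[[0, 0, 0.02, 0, 0, 0], [0, 0, 0.06, 0, 0, 0], [0, 0, 0.11, 0, 0, 0], [0, 0, 0.11, 0, 0, 0], [0.018, 0.07, 0.11, 0, 0, 0], [0.036, 0.14, 0.11, 0, 0, 0], [0.054, 0.21, 0.11, 0, 0, 0], [0.0716, 0.28, 0.11, 0, 0, 0], [0.0716, 0.3016, 0.11, 0, 0, 0], [0.0716, 0.3016, 0.11, 0, 0, 0], [0.0716, 0.3016, 0.11, 0, 0, 0], [0.0716, 0.3016, 0.06, 0, 0, 0], [0.0716, 0.3016, 0.025, 0, 0, 0], [0.0716, 0.3016, 0.01, 0, 0, 0], [0.0716, 0.3016, 0.004, 0, 0, 0], [0.0716, 0.3016, 0.001, 0, 0, 0], [0.0716, 0.3016, 0.001, 0, 0, 0], [0.0716, 0.3016, 0.001, 0, 0, 0]])

```text
time: 57.4
eef_pos: [0.5307, 0.2507, 0.0231]
tcp_rot: [0.672, 0.741, 0.001, 0.0]
contact_force: [0.5, 0.6, -0.6]
opening: 0.315
finger_force: 39.7
```

>>> apply_moves(series=[[0, 0, 0, 0, 0, 0], [0, 0, 0, 0, 0, 0], [0, 0, 0, 0, 0, 0], [0, 0, 0.05, 0, 0, 0], [0, 0, 0.1, 0, 0, 0], [0, 0, 0.16, 0, 0, 0], [-0.03, -0.15, 0.18, 0, 0, 0], [-0.03, -0.3, 0.18, 0, 0, 0], [-0.03, -0.3, 0.18, 0, 0, 0], [-0.03, -0.3, 0.18, 0, 0, 0], [-0.03, -0.3, 0.18, 0, 0, 0], [-0.03, -0.3, 0.18, 0, 0, 0]], jaw=0.75)

```text
time: 58.9
eef_pos: [0.506, 0.0105, 0.1663]
tcp_rot: [0.672, 0.741, 0.0, -0.0]
contact_force: [-1.0, 0.2, -0.3]
opening: 0.746
finger_force: 0.0
```

```bash
python3 st.py
python3 - <<'E'
from m import *
t=ctrl.read_camera("top")
for n,k,z in(("narrow_die","narrow",.004),("wide_die","wide",.03),("ball_pusher","ball",.004),("drum_pusher","drum",.004)):
  for q in ctrl.silhouettes(n,"top")[:2]:
    b=mbox(q["pixels"]);x,r=fitround([("top",b)],PROF[k](z),at("top",*((b[:2]+b[2:])/2),.02));print(n,round(q["p"],2),x.round(4),r.round(1))
s=ctrl.read_camera("side")
W=np.zeros((600,800,3),np.uint8);W[:500,:400]=crop(0,t,155,185,80,100,5)[:,:,::-1];W[:240,400:]=crop(0,s,275,145,100,60,4)[:,:,::-1];W[240:560,400:]=crop(0,s,300,300,100,80,4)[:,:,::-1]
cv2.imwrite("pics/g.png",W)
E
```

```text
58.9 [0.506  0.0105 0.1663] yaw 5.55 [-0.18 -0.03  2.04  0.    1.14 -0.28]
narrow_die 0.62 [0.5841 0.2825] [-0.6  0.1  0.6 -0.1]
wide_die 0.76 [ 0.4195 -0.1517] [-0.6 -0.7  0.6  0.6]
wide_die 0.65 [ 0.5589 -0.189 ] [-0.3 -0.1  0.3  0.1]
ball_pusher 0.89 [0.5303 0.2542] [-0.4 -0.3  0.4  0.3]
ball_pusher 0.61 [0.6838 0.1615] [-0.6 -0.6  0.7  0.7]
```

View pics/g.png

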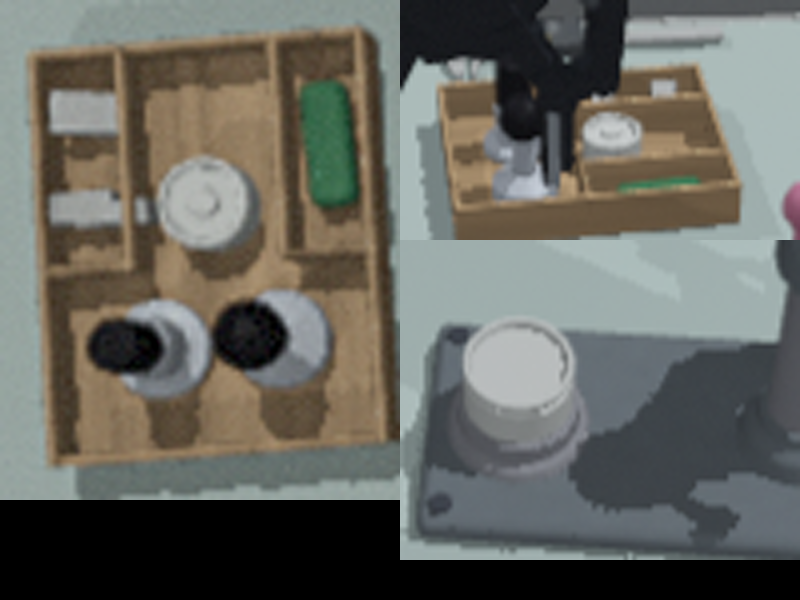

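The final picture shows both pushers upright in the front bay, at crop (160,345) and (290,335). The narrow die is in the pocket at (205,200), the wide die is level on the press, and the gripper is clear.

```bash
python3 -c "
from plant import ctrl
print(ctrl.sign_off())"
```

```text
the job is handed in; nothing more can be done
None
```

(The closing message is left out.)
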